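# Clamp the soapstone stick in the spring jig and keep holding

## Robot

A 6-joint arm with a two-finger parallel gripper is mounted at the origin on a cart in front of the work surface, level with it; the furniture and walls round the work are solid. World frame = base frame: x ahead of the robot, y to its left, z up, the work surface at z = 0. Lengths are in m, angles in rad, forces in N, time in s.
With the tool pointing down it reaches from about 0.25 to 0.725 m from the base axis. Payload 4 kg.
Tool frame: the origin (TCP) lies between the finger pads; the fingertips stand 11 mm ahead of it and the grasp point (between the pads) lies 8 mm behind it (tcp_to_tips is the z of the fingertips in the tool frame, in m); z points along the fingers, y is the direction in which the jaws open and shut (so a half turn about z gives the same grasp; the last joint's range is limited). The gripper opens to 85 mm and grips with 20 to 120 N. Pads are 22 mm wide; open, the fingers measure 114 mm over their backs; the gripper's body (76 mm by 85 mm) begins 54 mm behind the grasp point. The pads swing forward as they close: fully open they stand 13 mm farther back than shut.
Start: joints at [-1.292, 0.241, 0.005, 1.335, 0, 1.571], TCP at [0.138, -0.481, 0.242] pointing down, gripper open.
Joint ranges: [-2.72, 2.72], [-1.05, 1.87], [-1.09, 1.28], [-1.99, 2.15], [-1.42, 1.44], [-3.14, 3.14]. Speed limits (rad/s): [2.79, 2.79, 3.14, 3.14, 3.14, 3.14].

## Interface

Orientations are given as a unit quaternion [x, y, z, w].
In Python, from workcell import * gives the robot as it stands.
- The arm moves only by the tool move_arm, never from a script. Its argument "moves" is a list that holds one entry, the list of rows, each a list of 7 numbers: the shift along the world's x, y, z in units of 500 mm (1.0 is 500 mm), then the turn, a rotation vector about the world's x, y, z in units of 30 degrees (1.0 is 30 degrees), then the closure, from -1 (fully open) to 1 (shut), so that 0 is half open. A call has 1 to 8 rows; each row shifts and turns the pose as measured when the row begins; what a row does not reach is not made up. A row lasts 1/12 s, in which the tool goes at most 41.7 mm and 7.16 degrees, less where a joint would pass 70% of its speed; a pose out of reach is approached as far as the arm can. A call with a number of a shift or a turn outside -1 to 1 is refused whole. A call with a gripper value outside its range is refused whole. The fingers move at their own pace and stop on an object; the grip force is fixed at half the most. Time passes only in rows, so rows that do not move let the fingers close. It gives the time, the measured TCP pose, the force and the opening at its end, in the units of the state.
- get_obs(): the state, without advancing time (a new reading comes with each control period).
- camera(name): name is "scene" or "top"; returns a dict with "pixels" (384x512x3 uint8, red, green, blue), "range_z" (384x512 float32, m along the optical axis (not along the pixel's ray), 0 where there is no reading), "fx", "fy", "cx", "cy" (pixels), "distortion" ([k1, k2, p1, p2, k3] as OpenCV has them; the pictures are not rectified), "extrinsics" (4x4, takes a point from camera to world coordinates). Camera axes: x right, y down, z forward; pixel columns grow to the right and rows downward; lengths in m; the calibration is good to about 2 mm. A picture is of the moment at which its call begins.
- job_done(): hands the job in, once; it reports no verdict.
The state is a dict: "clock": time; "joint_pos": joint angles; "joint_vel": joint speeds; "tau": joint torques, N m; "eef_pos": TCP position; "tool_rot": TCP orientation; "ft_force": force on the tool from outside, world axes, zero at the start; "ft_torque": the same for the moment, N m; "grip_width": finger opening in m.
Only numpy, scipy, OpenCV 4.12 (cv2) and the standard library are available. Lean on these libraries where they do the work, as an engineer would, in place of code of your own. Each camera call takes 0.05 s, during which the arm holds its last target.

## Task

Lay the white soapstone marking stick flat and crosswise in the middle of the small jig's steel table, between the rubber pad and the two fence posts, with both its ends overhanging equally, and let go of it; it is brittle, so grip it lightly. Then push the red plate so that the pad squeezes the stick against the posts, stop with the black pointer in the green field (never go on into the red: the stick would crack), and finish while still holding the plate there, for a colleague to file the ends. Leave the whetstone, the nut and the bolt where they are.

Things in the scene. Friction and masses are not known exactly. Their poses are not given: they have to be found in the camera images.
- stick: white soapstone marking stick, loose, 85 mm long, 12 mm wide, 9 mm high, starting flat on the bench. Origin: centre of its underside; its y axis runs along its length, x across it, z up. Brittle: breaks if the fingers press on it with more than 40 N (sum over both fingers), or the pad with more than 16 N.
- jig: fixed grey jig, 195 mm long, 56 mm wide. Origin: on the bench plane midway under the front faces of its two dark fence posts; x points from the red plate to the posts (pushing direction), y left, z up. Posts: faces at x = 0, y 20 to 30 mm on either side, 34 mm high (40 mm gap between). Steel table: top z = 20 mm, x -56 to +22, y -30 to +30 mm. Blue guide block: x -90 to -70 mm, 45 mm high.
- table_mid (a point): point on the table's top (z = 20 mm), 16 mm in front of the posts' faces, on the jig's centre line: a good place for the middle of the stick, whose length then lies along the jig's y axis; the pad slides it the remaining 10 mm to the posts. Same axes as the jig.
- plate_front (a point): on the front face (away from the posts) of the red upright push plate, on its centre line, 40 mm above the bench; moves with it; axes as the jig. Plate: 48 mm wide, 8 mm thick, 14 to 64 mm above the bench; front face at jig x = -154 mm at rest. Its black pointer runs over a scale on the +y side: white, then green, then red along +x.
- plunger (a joint): travel of red plate, rod and pad along jig +x in m: 0 at rest, 0.062 at the end stop. A spring returns it (1.2 N at rest, 60 N/m). The pad meets a stick lying against the posts at 0.043; from there a spring behind the pad (1000 N/m) builds the squeeze. Pointer in the green from 0.047 to 0.055, red above. Mid-green takes about 13 N.
- pad: black rubber pad on the plunger's far end, 26 mm wide, 12 mm high, 21 to 33 mm above the bench; its face is at jig x = -55 mm when the plunger is at rest. It yields up to 15 mm on its spring. Origin: on the bench plane below the middle of the pad's face.
- whetstone: brown whetstone, 50 x 150 x 24 mm, loose, lying on the bench nearest the robot; long along its y; origin centre of its underside. Leave it alone.
- nut: dark hexagon nut, 27 mm across, 19 mm high, loose on the bench; origin centre of its underside. Leave it alone.
- bolt: rusty bolt standing on its head, 65 mm high, 27 mm across, loose; origin centre of its underside. Leave it alone.

How it is judged:
By the outcome, as a careful person would: the job done as asked, in the order asked, and still so for the second after the job is handed in, while the arm keeps its last pose, push and grip.
It also fails if it takes over 48 s, if anything falls off the work surface, if the arm or the gripper's body presses on something with over 40 N, if the wrist force passes 120 N, or if a joint passes its speed limit or range.

## Working session

There is one attempt and no reset: what is moved stays moved. The work goes in short steps, Python scripts to look and compute and a tool call to move; the robot and the scene stay as the last step left them, time stands still between calls to the robot, and variables do not carry over. Pictures are saved under pics/ and viewed, and the job is handed in when it is done.

Besides the shell and the picture viewer there is one more tool, called after ">>>" by a JSON object that holds its "name" and its "arguments". move_arm: Moves the arm, as the interface text tells. Shifts and turns lie within -1 to 1; 1 stands for 500 mm of shift or 30 degrees of turn. Its arguments: {"type":"object","properties":{"moves":{"type":"array","items":{"type":"array","items":{"type":"array","items":{"type":"number"}}}}},"required":["moves"]}

```bash
ls; mkdir -p pics; python3 - <<'E'
from workcell import *
import cv2,numpy as np
print(get_obs())
for n in("scene","top"):
    c=camera(n); cv2.imwrite(f"pics/{n}0.png",c["pixels"][...,::-1]); np.save(f"{n}0.npy",c,allow_pickle=True)
    print(n,c["fx"],c["fy"],c["cx"],c["cy"],c["distortion"],c["extrinsics"])
E
```

```text
pics
{'clock': 0.0, 'joint_pos': array([-1.29199699e+00,  2.41376732e-01,  3.75388900e-03,  1.33519267e+00,
       -1.52909716e-05,  1.57082447e+00]), 'joint_vel': array([-0.00015806,  0.00125853,  0.00256819,  0.00066286, -0.00031924,
        0.00157695]), 'tau': array([ 1.85787547e-03, -3.72320116e+01,  2.52407169e+01,  1.69600704e-02,
        3.17920103e-05,  3.79952880e-06]), 'eef_pos': array([ 0.13743345, -0.48012501,  0.24144235]), 'tool_rot': array([ 9.90301039e-01,  1.38934636e-01, -1.47866806e-04, -9.98734183e-04]), 'ft_force': array([-0.25038307,  0.02441436, -0.47408133]), 'ft_torque': array([ 0.03022677, -0.03140301,  0.05586321]), 'grip_width': 0.08507224927532378}
scene 394.806466703082 394.806466703082 254.15651876152486 195.0387786198308 [0.03976341 0.         0.         0.         0.        ] [[ 0.82981321 -0.33413052  0.44695283  0.15685254]
 [-0.55803545 -0.5005041   0.66188525 -0.64734246]
 [ 0.00254566 -0.79865664 -0.60178159  0.57202593]
 [ 0.          0.          0.          1.        ]]
top 461.25474471991294 461.25474471991294 258.5927525299816 191.9324181395658 [-0.13662532  0.          0.          0.          0.        ] [[ 0.03086898 -0.9973687   0.06559559  0.44512865]
 [-0.9991737  -0.0325276  -0.02436963 -0.07270607]
 [ 0.02643917 -0.06478912 -0.99754867  1.13680579]
 [ 0.          0.          0.          1.        ]]
```

View pics/scene0.png

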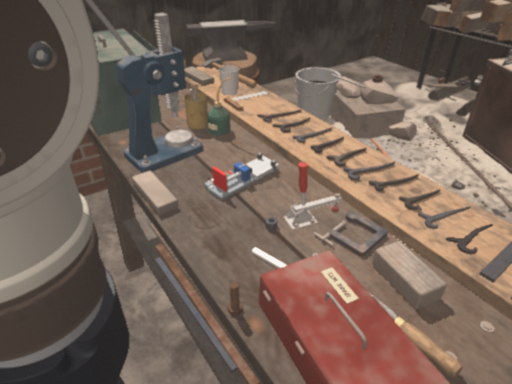

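View pics/top0.png

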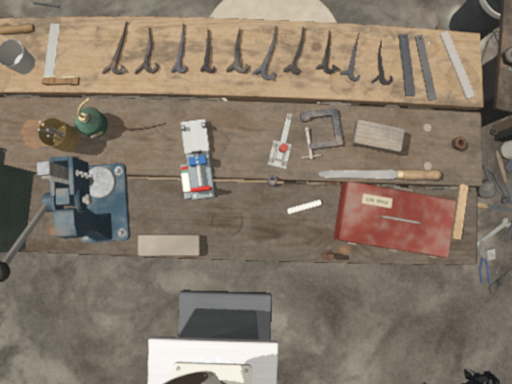

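```bash
cat > h.py <<'E'
import numpy as np,cv2
def load(f): return np.load(f,allow_pickle=True).item()
def K(c): return np.array([[c["fx"],0,c["cx"]],[0,c["fy"],c["cy"]],[0,0,1]])
def ray(c,uv):
    p=cv2.undistortPoints(np.array(uv,float).reshape(-1,1,2),K(c),np.array(c["distortion"])).reshape(-1,2)
    d=np.c_[p,np.ones(len(p))]@c["extrinsics"][:3,:3].T
    return c["extrinsics"][:3,3],d
def onz(c,uv,z):
    o,d=ray(c,uv); t=(z-o[2])/d[:,2]; return o+t[:,None]*d
def proj(c,P):
    T=np.linalg.inv(c["extrinsics"]); r,_=cv2.Rodrigues(T[:3,:3])
    return cv2.projectPoints(np.array(P,float).reshape(-1,1,3),r,T[:3,3],K(c),np.array(c["distortion"]))[0].reshape(-1,2)
def cloud(c):
    h,w=c["range_z"].shape; u,v=np.meshgrid(np.arange(w),np.arange(h))
    p=cv2.undistortPoints(np.c_[u.ravel(),v.ravel()].astype(float).reshape(-1,1,2),K(c),np.array(c["distortion"])).reshape(-1,2)
    P=np.c_[p,np.ones(len(p))]*c["range_z"].reshape(-1,1)
    return (P@c["extrinsics"][:3,:3].T+c["extrinsics"][:3,3]).reshape(h,w,3)
def crop(c,x0,y0,x1,y1,s,f):
    cv2.imwrite(f,cv2.resize(c["pixels"][y0:y1,x0:x1,::-1],None,fx=s,fy=s,interpolation=cv2.INTER_CUBIC))
E
python3 - <<'E'
from h import *
t=load("top0.npy");s=load("scene0.npy")
crop(t,160,100,340,235,4,"pics/tc.png"); crop(s,190,130,320,290,3.7,"pics/sc.png")
px=t["pixels"].astype(int); P=cloud(t)
m=(px.min(2)>170); m[:190]=0;m[225:]=0;m[:,:270]=0;m[:,340:]=0
n,l,st,ce=cv2.connectedComponentsWithStats(m.astype(np.uint8))
for i in range(1,n):
    if st[i,4]>20: 
        print(st[i],ce[i]); mm=(l==i).astype(np.uint8)
        r=cv2.minAreaRect(np.argwhere(mm)[:,::-1].astype(np.float32)); b=cv2.boxPoints(r); W=onz(t,b,.009); print(r,W); print("c",W.mean(0))
        print(np.median(P[mm>0],0))
E
```

```text
[287 200  34  14 182] [303.82417582 206.4010989 ]
((303.7440490722656, 206.3716583251953), (5.354079246520996, 34.2044792175293), 74.35775756835938) [[ 0.48108395 -0.17002649  0.009     ]
 [ 0.50629351 -0.25078655  0.009     ]
 [ 0.49370104 -0.25466308  0.009     ]
 [ 0.46856536 -0.17392106  0.009     ]]
c [ 0.48741096 -0.21234929  0.009     ]
[ 0.48781647 -0.21259695  0.00812203]
```

View pics/tc.png

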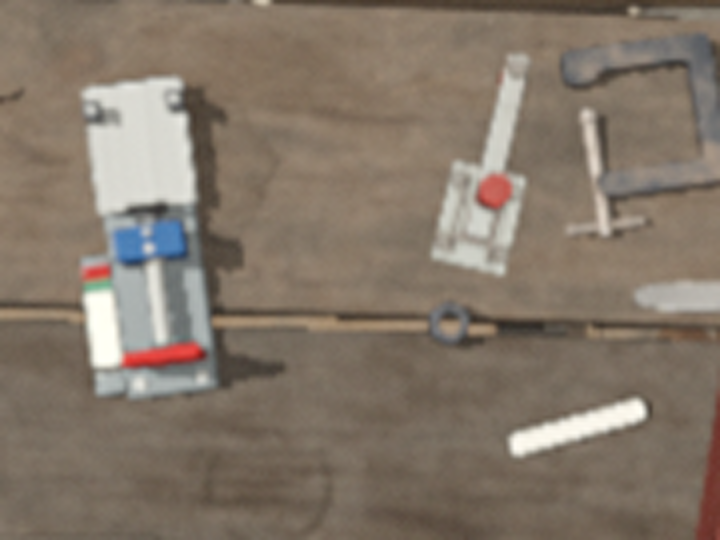

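View pics/sc.png

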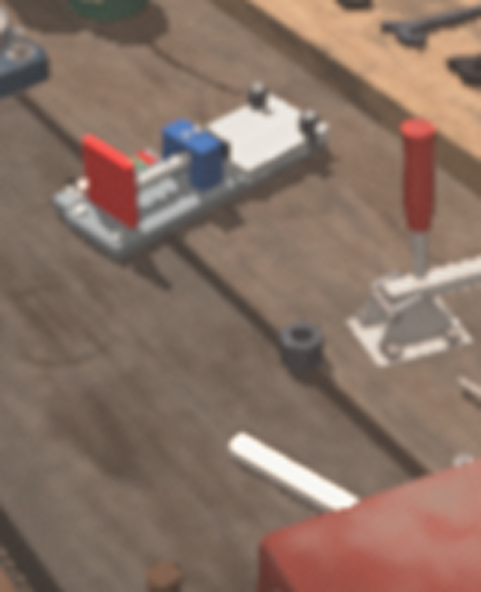

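```bash
python3 - <<'E'
from h import *
t=load("top0.npy");s=load("scene0.npy")
P=cloud(t);px=t["pixels"].astype(int)
m=(px.min(2)>150); m[:115]=0;m[154:]=0;m[:,:178]=0;m[:,215:]=0
m=cv2.morphologyEx(m.astype(np.uint8),cv2.MORPH_CLOSE,np.ones((7,7)))
n,l,st,ce=cv2.connectedComponentsWithStats(m)
i=1+np.argmax(st[1:,4]); mm=l==i; print(st[i])
r=cv2.minAreaRect(np.argwhere(mm)[:,::-1].astype(np.float32)); b=cv2.boxPoints(r); W=onz(t,b,.02); print(r);print(W,W.mean(0)); print(np.median(P[mm],0))
e=np.linalg.norm(W-np.roll(W,-1,0),axis=1);print(e)
# blue block, red plate in top and scene
for nm,c in(("top",t),("scene",s)):
    q=c["pixels"].astype(int); Q=cloud(c)
    win=np.zeros(q.shape[:2],bool)
    if nm=="top": win[140:205,175:222]=1
    else: win[150:200,205:262]=1
    B=win&(q[...,2]>q[...,0]+45)&(q[...,2]>q[...,1]+20)
    R=win&(q[...,0]>q[...,2]+80)&(q[...,0]>q[...,1]+80)
    for k,M,z in(("blue",B,.045),("red",R,.064)):
        n,l,st,ce=cv2.connectedComponentsWithStats(M.astype(np.uint8))
        for i in range(1,n):
            if st[i,4]>8:
                mm=l==i; r=cv2.minAreaRect(np.argwhere(mm)[:,::-1].astype(np.float32)); b=cv2.boxPoints(r)
                print(nm,k,st[i],ce[i],"angle",r[2],np.round(onz(t if nm=='top' else s,b,z),4).tolist(), np.median(Q[mm],0))
E
```

```text
[180 119  29  35 796]
((194.41171264648438, 135.98976135253906), (32.765926361083984, 25.221139907836914), 82.56858825683594)
[[0.68598885 0.09907687 0.02      ]
 [0.69603015 0.03785637 0.02      ]
 [0.61566855 0.02408063 0.02      ]
 [0.60569849 0.08486296 0.02      ]] [0.65084651 0.06146921 0.02      ]
[0.65154341 0.06153383 0.01974647]
[0.06203852 0.08153378 0.0615946  0.0815388 ]
top blue [188 155  19  11 139] [196.97841727 159.97122302] angle 79.69515228271484 [[0.5946, 0.0727, 0.045], [0.6034, 0.0319, 0.045], [0.5824, 0.0272, 0.045], [0.5736, 0.068, 0.045]] [0.58846569 0.04916859 0.04376613]
top red [181 167   6   3  15] [183.2 167.8] angle 90.0 [[0.5682, 0.0844, 0.064], [0.5685, 0.0726, 0.064], [0.5638, 0.0724, 0.064], [0.5635, 0.0842, 0.064]] [0.57221316 0.08693267 0.01250365]
top red [191 186  20   6  73] [200.42465753 188.39726027] angle 81.8698959350586 [[0.5202, 0.06, 0.064], [0.528, 0.0158, 0.064], [0.5192, 0.0142, 0.064], [0.5114, 0.0584, 0.064]] [0.52015462 0.0375156  0.06278474]
scene blue [234 163  15   9  75] [241.12       167.01333333] angle 26.56505012512207 [[0.5716, 0.0582, 0.045], [0.5895, 0.0751, 0.045], [0.6, 0.0328, 0.045], [0.5823, 0.0171, 0.045]] [0.58617638 0.04461503 0.04373999]
scene red [212 166  14  25 211] [219.32227488 177.42180095] angle 78.69007110595703 [[0.5137, 0.061, 0.064], [0.541, 0.0548, 0.064], [0.4983, -0.04, 0.064], [0.4737, -0.0336, 0.064]] [0.5172215  0.03317121 0.04562412]
scene red [227 171   5   3   9] [229. 172.] angle 45.0 [[0.5335, 0.0235, 0.064], [0.5376, 0.0259, 0.064], [0.5369, 0.0112, 0.064], [0.5328, 0.009, 0.064]] [0.57431043 0.08431813 0.01222033]
```

```bash
python3 - <<'E'
import workcell; print([k for k in dir(workcell) if not k.startswith('__')]); print(getattr(workcell,'tcp_to_tips',None))
from h import *
t=load("top0.npy");P=cloud(t)
Q=P[180:260,325:350].reshape(-1,3)
for r in (195,205,215,225,235,245): print(r,[tuple(np.round(P[r,c],3)) for c in range(332,348,3)])
for nm,b in(("nut",(266,175,280,186)),("bolt",(318,245,355,262))):
    q=P[b[1]:b[3],b[0]:b[2]].reshape(-1,3); q=q[q[:,2]>.013]; print(nm,q.min(0),q.max(0),np.median(q,0))
E
```

```text
['Unreachable', 'camera', 'get_obs', 'job_done', 'tcp_to_tips']
0.011
195 [(np.float64(0.518), np.float64(-0.283), np.float64(-0.0)), (np.float64(0.518), np.float64(-0.291), np.float64(-0.001)), (np.float64(0.519), np.float64(-0.299), np.float64(-0.001)), (np.float64(0.517), np.float64(-0.301), np.float64(0.024)), (np.float64(0.515), np.float64(-0.301), np.float64(0.058)), (np.float64(0.514), np.float64(-0.304), np.float64(0.078))]
205 [(np.float64(0.493), np.float64(-0.284), np.float64(-0.002)), (np.float64(0.494), np.float64(-0.291), np.float64(0.0)), (np.float64(0.494), np.float64(-0.298), np.float64(0.005)), (np.float64(0.492), np.float64(-0.298), np.float64(0.042)), (np.float64(0.491), np.float64(-0.298), np.float64(0.074)), (np.float64(0.491), np.float64(-0.305), np.float64(0.079))]
215 [(np.float64(0.468), np.float64(-0.284), np.float64(0.002)), (np.float64(0.469), np.float64(-0.292), np.float64(0.001)), (np.float64(0.468), np.float64(-0.295), np.float64(0.024)), (np.float64(0.468), np.float64(-0.293), np.float64(0.067)), (np.float64(0.468), np.float64(-0.298), np.float64(0.07
[... 694 characters left out ...]
loat64(-0.299), np.float64(0.08)), (np.float64(0.422), np.float64(-0.306), np.float64(0.078))]
245 [(np.float64(0.394), np.float64(-0.287), np.float64(-0.003)), (np.float64(0.394), np.float64(-0.294), np.float64(-0.001)), (np.float64(0.395), np.float64(-0.301), np.float64(-0.001)), (np.float64(0.395), np.float64(-0.308), np.float64(0.005)), (np.float64(0.395), np.float64(-0.317), np.float64(-0.004)), (np.float64(0.395), np.float64(-0.323), np.float64(0.003))]
nut [ 0.53672347 -0.1418396   0.01307932] [ 0.56146693 -0.11944295  0.02380325] [ 0.54936006 -0.13125498  0.01839481]
bolt [ 0.36260611 -0.27986457  0.01310121] [ 0.44512865 -0.07270607  1.13680579] [ 0.37152854 -0.26932438  0.06235482]
```

>>> {"name": "move_arm", "arguments": {"moves": [[[0.052,0.04,0,0,0,0.23,0.5],[0.052,0.04,0,0,0,0.23,0.5],[0.052,0.04,0,0,0,0.23,0.5],[0.052,0.04,0,0,0,0.23,0.5],[0.052,0.04,0,0,0,0.23,0.5],[0.052,0.04,0,0,0,0.23,0.5],[0.052,0.04,0,0,0,0.23,0.5],[0.052,0.04,0,0,0,0.23,0.5]]]}}

```text
clock: 0.77
eef_pos: [0.3459, -0.3151, 0.2372]
tool_rot: [0.806, 0.592, -0.003, -0.003]
ft_force: [0.0, -0.5, 0.6]
grip_width: 0.0213
```

>>> {"name": "move_arm", "arguments": {"moves": [[[0.041,0.03,0,0,0,0.17,0.5],[0.041,0.03,0,0,0,0.17,0.5],[0.041,0.03,0,0,0,0.17,0.5],[0.041,0.03,0,0,0,0.17,0.5],[0.041,0.03,0,0,0,0.17,0.5],[0.041,0.03,0,0,0,0.17,0.5],[0.041,0.03,0,0,0,0.17,0.5],[0,0,0,0,0,0,0.5]]]}}

```text
clock: 1.43
eef_pos: [0.4981, -0.1978, 0.2331]
tool_rot: [0.567, 0.824, -0.004, -0.006]
ft_force: [0.8, 0.6, -0.9]
grip_width: 0.0213
```

```bash
cat >> h.py <<'E'
from scipy.spatial.transform import Rotation as Ro
def todo(xyz,yawdeg):
    "shift in units, turn rotvec in units; yaw = heading of tool x with tool pointing down"
    from workcell import get_obs
    o=get_obs(); T=Ro.from_euler('z',yawdeg,degrees=True)*Ro.from_euler('x',180,degrees=True)
    d=(T*Ro.from_quat(o["tool_rot"]).inv()).as_rotvec(degrees=True)
    print("t %.2f pos"%o["clock"],np.round(o["eef_pos"],4),"shift",np.round((np.array(xyz)-o["eef_pos"])/.5,4),"turn",np.round(d/30,4),"F",np.round(o["ft_force"],2),"w %.4f"%o["grip_width"],"j",np.round(o["joint_pos"],2))
E
python3 -c "
from h import *
todo([.4875,-.2125,.10],107.3)"
```

```text
t 1.43 pos [ 0.4981 -0.1978  0.2331] shift [-0.0212 -0.0294 -0.2662] turn [-0.0008 -0.0264 -0.121 ] F [ 0.85  0.6  -0.87] w 0.0213 j [-0.38  0.33  0.1   1.35 -0.01  0.83]
```

>>> {"name": "move_arm", "arguments": {"moves": [[[-0.005,-0.007,-0.06,0,-0.005,-0.03,0.5],[-0.005,-0.007,-0.06,0,-0.005,-0.03,0.5],[-0.005,-0.007,-0.06,0,-0.005,-0.03,0.5],[-0.005,-0.007,-0.06,0,-0.005,-0.03,0.5],[0,0,-0.03,0,0,0,0.5],[0,0,-0.01,0,0,0,0.5],[0,0,0,0,0,0,0.5]]]}}

```text
clock: 2.02
eef_pos: [0.4857, -0.2108, 0.0867]
tool_rot: [0.594, 0.804, -0.002, -0.002]
ft_force: [0.1, 0.2, -0.3]
grip_width: 0.0209
```

```bash
python3 -c "
from h import *
todo([.4875,-.2125,.0135],107.3)
from workcell import camera
s=camera('scene'); np.save('s1.npy',s,allow_pickle=True); crop(s,190,130,340,300,3.5,'pics/s1.png')
t=camera('top'); np.save('t1.npy',t,allow_pickle=True);crop(t,240,150,400,270,4,'pics/t1.png')"
```

```text
t 2.02 pos [ 0.4857 -0.2108  0.0867] shift [ 0.0036 -0.0033 -0.1464] turn [ 0.0012 -0.0094  0.0067] F [ 0.07  0.21 -0.35] w 0.0209 j [-0.41  0.42 -0.17  0.99 -0.    0.86]
```

View pics/s1.png

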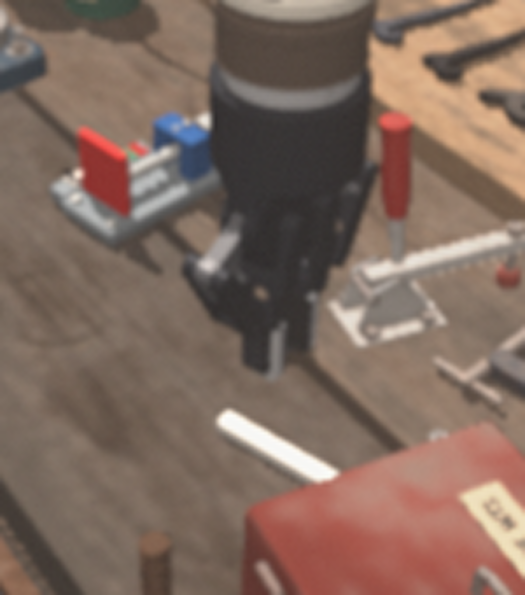

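View pics/t1.png

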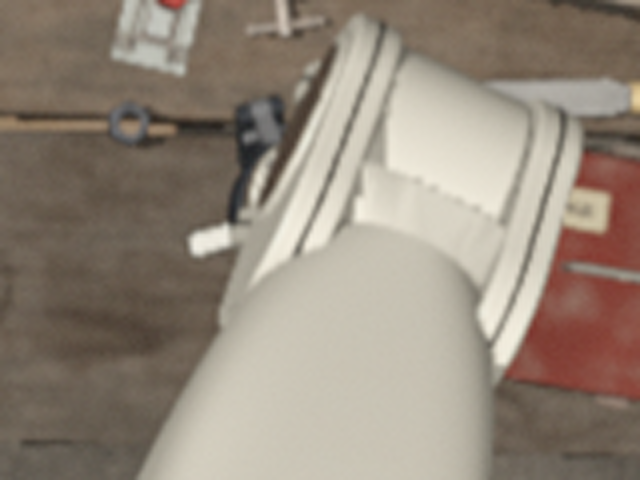

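>>> {"name": "move_arm", "arguments": {"moves": [[[0.002,-0.001,-0.04,0,-0.004,0.004,0.3],[0.002,-0.001,-0.04,0,-0.004,0.003,0.3],[0,-0.001,-0.03,0,0,0,0.3],[0,0,-0.015,0,0,0,0.3],[0,0,-0.006,0,0,0,0.3],[0,0,0,0,0,0,0.3]]]}}

```text
clock: 2.62
eef_pos: [0.4984, -0.2169, 0.0318]
tool_rot: [0.593, 0.805, 0.002, 0.013]
ft_force: [0.0, 0.3, 0.7]
grip_width: 0.0298
```

```bash
python3 -c "
from h import *
todo([.4875,-.2125,.0135],107.3)"
```

```text
t 2.62 pos [ 0.4984 -0.2169  0.0318] shift [-0.0218  0.0089 -0.0367] turn [0.0208 0.0442 0.0001] F [0.04 0.29 0.72] w 0.0298 j [-0.41  0.49 -0.22  0.83 -0.    0.86]
```

>>> {"name": "move_arm", "arguments": {"moves": [[[0,0,0,0,0,0,0.3],[0,0,0,0,0,0,0.3]]]}}

```text
clock: 2.78
eef_pos: [0.5, -0.2176, 0.0341]
tool_rot: [0.593, 0.805, 0.003, 0.014]
ft_force: [-0.2, -0.2, -0.7]
grip_width: 0.0298
```

```bash
python3 -c "
from h import *
todo([.4875,-.2125,.0135],107.3)"
```

```text
t 2.78 pos [ 0.5    -0.2176  0.0341] shift [-0.025   0.0101 -0.0412] turn [ 0.0236  0.0505 -0.0001] F [-0.19 -0.19 -0.72] w 0.0298 j [-0.41  0.49 -0.22  0.83 -0.    0.86]
```

>>> {"name": "move_arm", "arguments": {"moves": [[[-0.013,0.005,-0.01,0.012,0.025,0,0.3],[-0.006,0.003,-0.005,0.006,0.012,0,0.3],[0,0,0,0,0,0,0.3]]]}}

```text
clock: 3.03
eef_pos: [0.4915, -0.2139, 0.0286]
tool_rot: [0.593, 0.805, 0.001, 0.005]
ft_force: [-0.3, -0.1, 1.3]
grip_width: 0.03
```

```bash
python3 -c "
from h import *
todo([.4875,-.2125,.0135],107.3)"
```

```text
t 3.03 pos [ 0.4915 -0.2139  0.0286] shift [-0.0079  0.0029 -0.0302] turn [ 0.0076  0.0186 -0.0002] F [-0.34 -0.1   1.28] w 0.0300 j [-0.41  0.49 -0.23  0.84  0.    0.86]
```

>>> {"name": "move_arm", "arguments": {"moves": [[[-0.008,0.003,-0.012,0.007,0.018,0,0.3],[0,0,-0.01,0,0,0,0.3],[0,0,0,0,0,0,0.3]]]}}

```text
clock: 3.28
eef_pos: [0.4869, -0.2122, 0.017]
tool_rot: [0.593, 0.805, -0.0, -0.0]
ft_force: [-0.7, -0.4, 0.8]
grip_width: 0.03
```

```bash
python3 -c "
from h import *
todo([.4875,-.2125,.0135],107.3)"
```

```text
t 3.28 pos [ 0.4869 -0.2122  0.017 ] shift [ 0.0011 -0.0006 -0.0069] turn [ 0.0001 -0.0007 -0.0003] F [-0.74 -0.43  0.78] w 0.0300 j [-0.41  0.51 -0.24  0.82 -0.    0.86]
```

>>> {"name": "move_arm", "arguments": {"moves": [[[0.001,0,-0.006,0,0,0,0.5],[0,0,0,0,0,0,0.6],[0,0,0,0,0,0,0.6]]]}}

```text
clock: 3.53
eef_pos: [0.4869, -0.212, 0.0127]
tool_rot: [0.593, 0.805, -0.0, -0.001]
ft_force: [-0.1, -0.1, 0.2]
grip_width: 0.0171
```

```bash
python3 -c "
from h import *
todo([.4875,-.2125,.0135],107.3)
from workcell import camera
s=camera('scene'); crop(s,220,190,320,290,6,'pics/s2.png')"
```

```text
t 3.53 pos [ 0.4869 -0.212   0.0127] shift [ 0.0012 -0.001   0.0017] turn [-0.0012 -0.0037 -0.0001] F [-0.14 -0.06  0.21] w 0.0171 j [-0.41  0.51 -0.25  0.81 -0.    0.86]
```

View pics/s2.png

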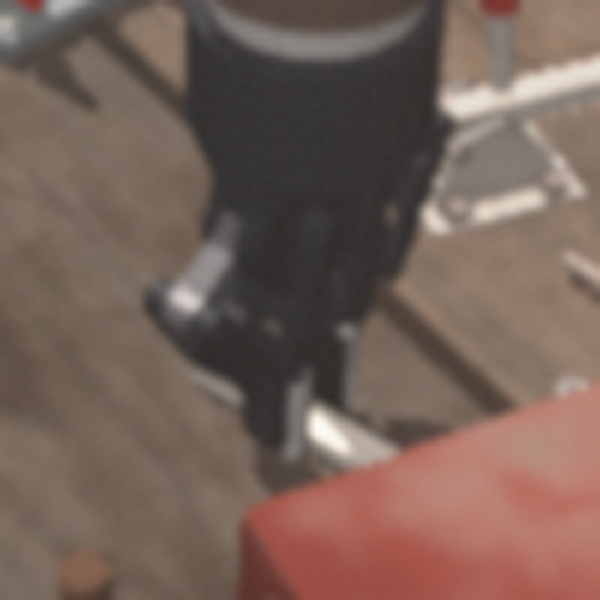

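>>> {"name": "move_arm", "arguments": {"moves": [[[0,0,0.001,0,0,0,0.66],[0,0,0,0,0,0,0.69],[0,0,0,0,0,0,0.7],[0,0,0,0,0,0,0.71],[0,0,0,0,0,0,0.71]]]}}

```text
clock: 4.0
eef_pos: [0.487, -0.2121, 0.0135]
tool_rot: [0.593, 0.805, -0.0, -0.001]
ft_force: [-0.6, 0.2, 0.4]
grip_width: 0.0124
```

>>> {"name": "move_arm", "arguments": {"moves": [[[0,0,0,0,0,0,0.72],[0,0,0,0,0,0,0.72]]]}}

```text
clock: 4.17
eef_pos: [0.4871, -0.2121, 0.0136]
tool_rot: [0.593, 0.805, -0.0, -0.001]
ft_force: [0.0, 0.0, -0.7]
grip_width: 0.0119
```

>>> {"name": "move_arm", "arguments": {"moves": [[[0,0,0,0,0,0,0.73],[0,0,0,0,0,0,0.73]]]}}

```text
clock: 4.33
eef_pos: [0.4872, -0.2121, 0.0137]
tool_rot: [0.593, 0.805, -0.0, -0.001]
ft_force: [0.6, 0.2, 0.5]
grip_width: 0.0116
```

```bash
python3 -c "
from h import *
todo([.4875,-.2125,.0135],107.3)
from workcell import get_obs
for i in range(3): print(get_obs()['grip_width'])"
```

```text
t 4.33 pos [ 0.4872 -0.2121  0.0137] shift [ 0.0006 -0.0007 -0.0003] turn [-0.0006 -0.0024  0.    ] F [0.57 0.16 0.46] w 0.0116 j [-0.41  0.51 -0.24  0.81 -0.    0.86]
0.011610032369739499
0.011610032369739499
0.011610032369739499
```

>>> {"name": "move_arm", "arguments": {"moves": [[[0,0,0,0,0,0,0.73],[0,0,0.01,0,0,0,0.73],[0,0,0.015,0,0,0,0.73],[0,0,0.02,0,0,0,0.73],[0,0,0,0,0,0,0.73]]]}}

```text
clock: 4.75
eef_pos: [0.4869, -0.2119, 0.0379]
tool_rot: [0.593, 0.805, -0.0, -0.001]
ft_force: [0.6, 0.1, -0.9]
grip_width: 0.0118
```

```bash
python3 -c "
from h import *
todo([.4875,-.2125,.0135],107.3)
from workcell import camera
s=camera('scene'); crop(s,220,190,320,290,6,'pics/s3.png')"
```

```text
t 4.75 pos [ 0.4869 -0.2119  0.0379] shift [ 0.0013 -0.0012 -0.0489] turn [-0.0015 -0.0044 -0.0002] F [ 0.64  0.07 -0.92] w 0.0118 j [-0.41  0.48 -0.22  0.87 -0.    0.86]
```

View pics/s3.png

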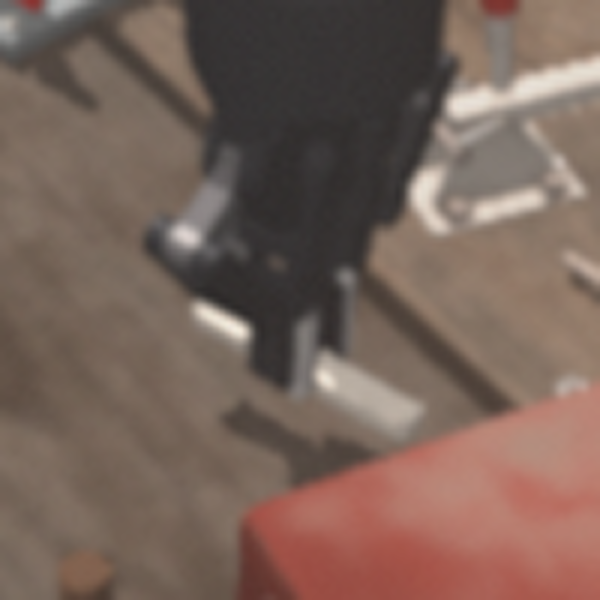

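>>> {"name": "move_arm", "arguments": {"moves": [[[0,0,0.04,0,0,0,0.73],[0,0,0.05,0,0,0,0.73],[0.015,0.02,0.05,0,0,-0.02,0.73],[0.03,0.05,0.04,0,0,-0.03,0.73],[0.035,0.06,0.01,0,0,-0.03,0.73],[0.035,0.06,0,0,0,-0.03,0.73],[0.035,0.06,0,0,0,-0.03,0.73],[0.035,0.06,0,0,0,-0.03,0.73]]]}}

```text
clock: 5.47
eef_pos: [0.5776, -0.0569, 0.1394]
tool_rot: [0.635, 0.772, 0.0, -0.001]
ft_force: [-0.2, -0.9, -0.3]
grip_width: 0.0118
```

```bash
python3 -c "
from h import *
todo([.6518,.0617,.15],100.3)"
```

```text
t 5.47 pos [ 0.5776 -0.0569  0.1394] shift [0.1483 0.2371 0.0213] turn [-0.0022 -0.0022 -0.0264] F [-0.2  -0.88 -0.31] w 0.0118 j [-0.1   0.46  0.05  1.16  0.    1.28]
```

>>> {"name": "move_arm", "arguments": {"moves": [[[0.035,0.06,0,0,0,0,0.73],[0.035,0.055,0,0,0,0,0.73],[0.03,0.045,0,0,0,0,0.73],[0.015,0.02,0,0,0,0,0.73],[0,0,0,0,0,0,0.73]]]}}

```text
clock: 5.88
eef_pos: [0.6402, 0.0455, 0.1402]
tool_rot: [0.632, 0.775, 0.002, 0.0]
ft_force: [0.3, 0.1, -0.6]
grip_width: 0.0116
```

```bash
python3 -c "
from h import *
todo([.6518,.0617,.10],100.3)
from workcell import camera
s=camera('scene'); np.save('s4.npy',s,allow_pickle=True); crop(s,180,60,320,200,5,'pics/s4.png')"
```

```text
t 5.88 pos [0.6402 0.0455 0.1402] shift [ 0.0232  0.0324 -0.0805] turn [-0.0064  0.0071 -0.0417] F [ 0.28  0.12 -0.61] w 0.0116 j [0.07 0.57 0.24 1.23 0.   1.44]
```

View pics/s4.png

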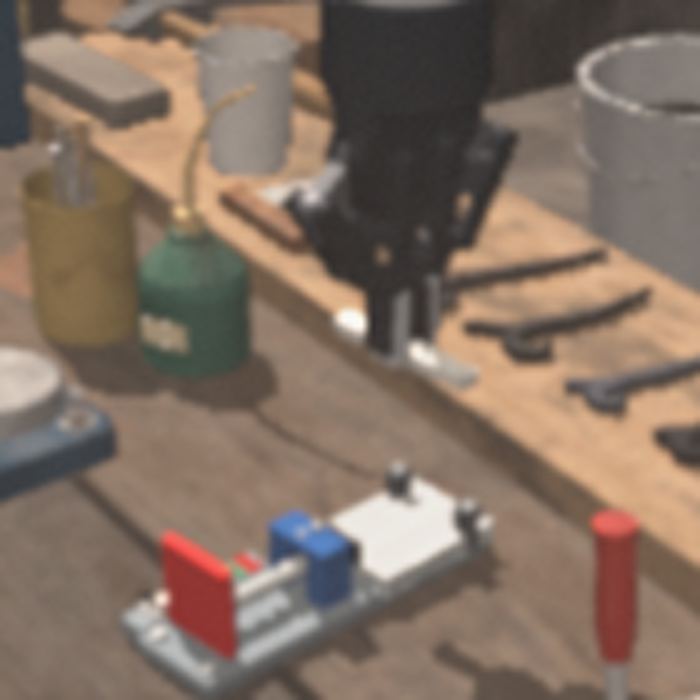

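```bash
python3 -c "
from h import *
s=load('s4.npy')
p=np.array([.6402,.0455]); a=np.radians(11.55)
yh=np.array([-np.sin(a),np.cos(a)]); xh=np.array([np.cos(a),np.sin(a)])
z0=.1402-.0137
im=cv2.resize(s['pixels'][115:145,240:285,::-1],None,fx=16,fy=16,interpolation=cv2.INTER_CUBIC)
for e in(-1,1):
  for sx in(-1,1):
    for z in (0,.009):
      q=proj(s,[*(p+e*.0425*yh+sx*.006*xh),z0+z])[0]; print(e,sx,z,q)
      cv2.circle(im,(int((q[0]-240+.5)*16),int((q[1]-115+.5)*16)),3,(0,0,255),-1)
cv2.imwrite('pics/s4z.png',im)"
```

```text
-1 -1 0 [271.1677548  138.11483294]
-1 -1 0.009 [271.28071791 134.64893683]
-1 1 0 [274.6484795  136.33411576]
-1 1 0.009 [274.78159954 132.88289032]
1 -1 0 [245.46233403 126.13131115]
1 -1 0.009 [245.42156693 122.76589498]
1 1 0 [248.95318892 124.52334479]
1 1 0.009 [248.93271953 121.17224714]
```

View pics/s4z.png

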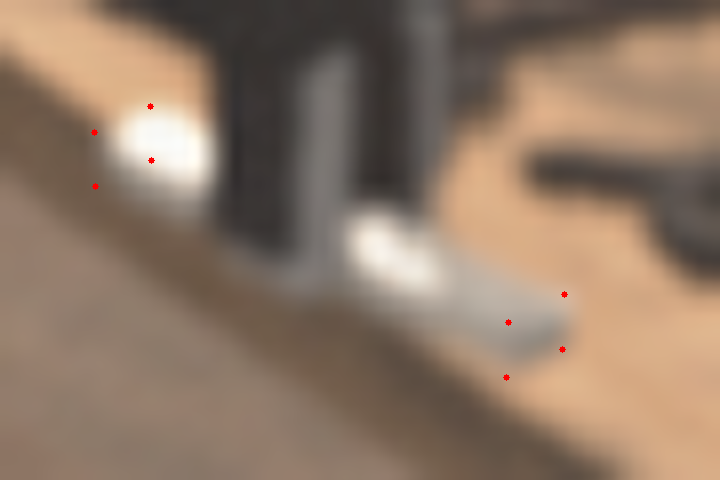

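>>> {"name": "move_arm", "arguments": {"moves": [[[0.023,0.032,-0.02,-0.006,0.007,-0.04,0.73],[0,0,-0.03,0,0,0,0.73],[0,0,-0.03,0,0,0,0.73],[0,0,-0.03,0,0,0,0.73],[0,0,-0.015,0,0,0,0.73],[0,0,0,0,0,0,0.73]]]}}

```text
clock: 6.43
eef_pos: [0.648, 0.0541, 0.0767]
tool_rot: [0.644, 0.765, -0.002, 0.0]
ft_force: [0.2, 0.1, -0.0]
grip_width: 0.0118
```

```bash
python3 -c "
from h import *
todo([.6518,.0617,.0347],100.3)"
```

```text
t 6.43 pos [0.648  0.0541 0.0767] shift [ 0.0077  0.0152 -0.084 ] turn [ 0.0065 -0.0044  0.0136] F [ 0.23  0.09 -0.01] w 0.0118 j [ 0.08  0.64  0.19  1.12 -0.    1.48]
```

>>> {"name": "move_arm", "arguments": {"moves": [[[0.009,0.017,-0.01,0.006,-0.004,0.013,0.73],[0,0,-0.01,0,0,0,0.73],[0,0,0,0,0,0,0.73]]]}}

```text
clock: 6.68
eef_pos: [0.6525, 0.0608, 0.0673]
tool_rot: [0.642, 0.767, 0.0, 0.0]
ft_force: [-0.3, -0.2, -0.5]
grip_width: 0.0121
```

```bash
python3 -c "
from h import *
todo([.6518,.0617,.0347],100.3)"
```

```text
t 6.68 pos [0.6525 0.0608 0.0673] shift [-0.0013  0.0019 -0.0652] turn [0.0004 0.0006 0.006 ] F [-0.29 -0.21 -0.48] w 0.0121 j [ 0.09  0.66  0.19  1.1  -0.    1.49]
```

>>> {"name": "move_arm", "arguments": {"moves": [[[-0.001,0.002,-0.02,0,0,0.006,0.73],[0,0,-0.02,0,0,0,0.73],[0,0,-0.005,0,0,0,0.73],[0,0,0,0,0,0,0.73]]]}}

```text
clock: 7.02
eef_pos: [0.6533, 0.062, 0.0445]
tool_rot: [0.641, 0.768, 0.001, 0.002]
ft_force: [-0.3, 0.1, -0.8]
grip_width: 0.0118
```

```bash
python3 -c "
from h import *
todo([.6518,.0617,.0347],100.3)
from workcell import camera
s=camera('scene'); np.save('s5.npy',s,allow_pickle=True); crop(s,200,110,300,200,7,'pics/s5.png')
t=camera('top'); np.save('t5.npy',t,allow_pickle=True);crop(t,140,90,260,220,4.5,'pics/t5.png')"
```

```text
t 7.02 pos [0.6533 0.062  0.0445] shift [-0.0029 -0.0007 -0.0196] turn [-0.0002  0.0076 -0.0011] F [-0.27  0.14 -0.84] w 0.0118 j [ 0.09  0.68  0.16  1.05 -0.    1.49]
```

View pics/s5.png

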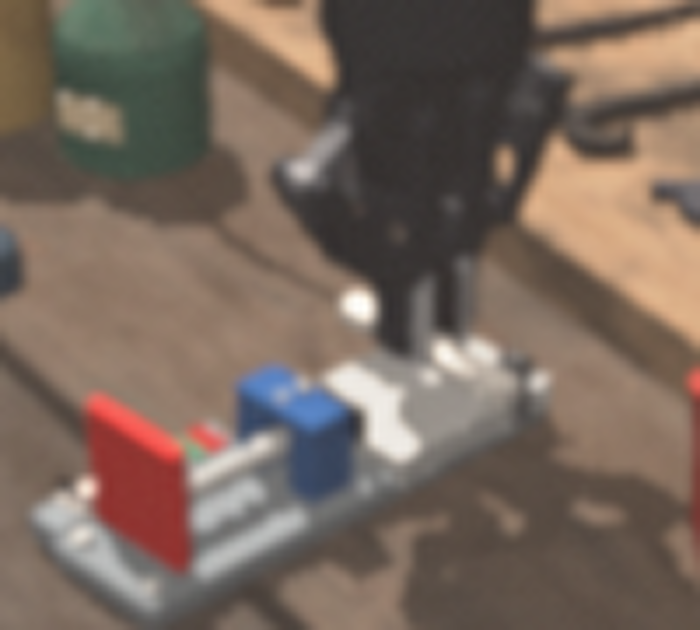

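View pics/t5.png

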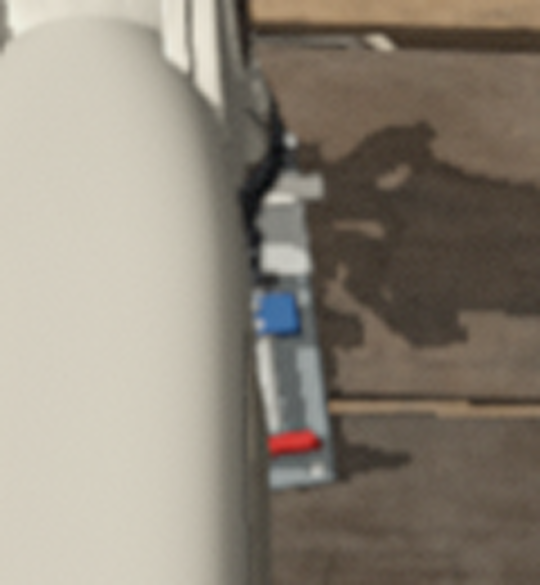

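```bash
python3 - <<'E'
from h import *
t=load("t5.npy"); a=np.radians(10.3); xh=np.array([np.cos(a),np.sin(a)]);yh=np.array([-np.sin(a),np.cos(a)])
O=np.array([.6508,.0615])+.017*xh
J=lambda p:np.c_[(p[:,:2]-O)@xh,(p[:,:2]-O)@yh]
px=t["pixels"][120:140,198:218].astype(int)
print(px.mean(2).astype(int))
z=.0445-.0137+.009
print(J(onz(t,[[211.5,128.5],[211.5,134],[205,129],[205,135],[211.5,131]],z)))
print("post",J(onz(t,[[140+290/4.5,90+142/4.5]],.034)))
crop(t,185,105,225,155,15,'pics/t5z.png')
E
```

```text
[[ 85  61  39  30  49 109 144 128  99  93  98  93  92  94  94  95  99  97
   98  98]
 [ 87  64  38  33  47 110 155 136  88  79  84  81  81  85  93  95 101  99
   98  98]
 [ 93  62  31  23  29  71 116 105  69  60  64  63  66  84  96  97  95  97
   97  98]
 [ 88  57  26  14  20  40  65  62  58  61  58  57  63  83  95  98  98  96
   95  89]
 [ 75  45  26  20  28  47  56  60  58  63  62  61  59  75  91  95  94  87
   82  69]
 [ 57  40  30  23  28  50  58  53  59  58  59  56  55  65  78  82  82  71
   64  59]
 [ 48  42  27  21  25  46  57  58  53  54  50  50  53  56  62  66  64  62
   59  60]
 [ 40  32  22  26  47  65  76  76  63  58  52  57  59  58  57  57  56  57
   55  59]
 [ 40  23  19  36  77 104 116 113  92  75  76  87  89  72  58  58  58  60
   55  60]
 [ 33  24  23  57 110 138 142 138 127 117 121 128 129  96  62  58  57  61
   64  63]
 [ 22  13  37  90 134 155 155 153 151 152 151 154 151 114  72  61  61  60
   60  58]
 [ 17  26  63 114 143 154 153 154 154 156 155 158 154 121  73  63  59  59
   56  60]
 [ 28  65 115 148 159 157 155 151 149 152 154 155 152 119  77  63  61  61
   59  62]
 [ 58 127 174 189 189 186 178 157 140 136 137 136 129 106  72  63  59  60
   60  60]
 [ 93 157 191 200 195 194 184 156 124 104  93  88  87  76  67  58  59  59
   61  63]
 [ 95 136 150 149 144 142 143 132 123  97  69  61  56  62  59  56  58  56
   60  57]
 [ 93 120 125 124 123 124 127 132 132 102  65  61  59  58  54  51  57  59
   58  56]
 [103 123 130 130 128 129 130 134 134  98  65  58  59  60  57  59  56  57
   58  58]
 [117 128 132 130 129 131 133 135 130  96  63  57  60  56  58  59  63  61
   64  66]
 [125 130 130 133 130 130 131 133 130 101  69  59  57  61  57  64  76  80
   82  82]]
[[-0.00910233 -0.04499371]
 [-0.02242137 -0.04313602]
 [-0.00800902 -0.02932688]
 [-0.02253707 -0.02732095]
 [-0.01516129 -0.0441492 ]]
post [[ 0.01162194 -0.03014646]]
```

View pics/t5z.png

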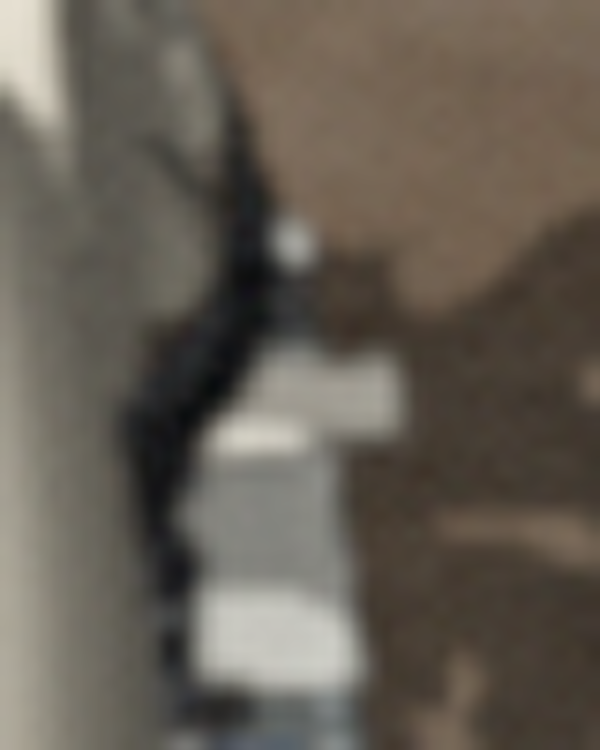

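```bash
python3 - <<'E'
from h import *
t=load("t5.npy"); a=np.radians(10.3); xh=np.array([np.cos(a),np.sin(a)]);yh=np.array([-np.sin(a),np.cos(a)])
O=np.array([.6508,.0615])+.017*xh
J=lambda p:np.c_[(p[:,:2]-O)@xh,(p[:,:2]-O)@yh]
print(J(onz(t,[[207.1,137],[207.4,139]],.02)),J(onz(t,[[211.3,131]],.04)))
# table edges from initial picture, subpixel rows
t=load("top0.npy"); g=t["pixels"].min(2).astype(int)
for r in (125,130,135,140,145,150): print(r,g[r,174:190],g[r,200:220])
E
```

```text
[[-0.02422889 -0.03050314]
 [-0.02925124 -0.03054696]] [[-0.01513214 -0.04368206]]
125 [110 111 108 106 103 104 124 150 164 158 162 191 209 210 209 209] [203 178 170 170 145  95  63  59  60  55  51  65  77  82  90  93  93  92
  94  95]
130 [102 104 101 104 105 105 104 100 110 115 107 117 140 158 157 155] [209 210 210 213 218 220 177  97  53  56  58  60  67  78  78  72  78  94
  98  97]
135 [107 109 109 109 109 110 107 127 178 207 211 209 208 210 210 208] [210 209 209 210 212 213 199 152  80  60  62  58  64  82  91  94  93  97
 100 100]
140 [ 91  91  92  99 103 107 107 111 142 187 209 211 208 207 210 209] [209 210 210 209 212 214 208 169 104  63  59  65  61  69  91 101 101 102
 104 101]
145 [101 104 106 106 107 108 106 101 120 171 203 210 209 208 209 210] [209 211 210 210 209 210 216 212 163  86  55  63  63  70  93  99 100  98
  97  95]
150 [103 104 106 108 108 106 108 109 106 128 184 210 212 211 212 213] [137 155 180 187 189 192 196 180 145  95  63  60  59  61  70  90 100  98
 100 102]
```

```bash
python3 - <<'E'
from h import *
t=load("top0.npy"); a=np.radians(10.3); xh=np.array([np.cos(a),np.sin(a)]);yh=np.array([-np.sin(a),np.cos(a)])
O=np.array([.6508,.0615])+.017*xh
J=lambda p:np.c_[(p[:,:2]-O)@xh,(p[:,:2]-O)@yh]*1000
print(J(onz(t,[[181.65,135],[182.4,140],[182.8,145],[207.25,135],[207.6,140],[208.36,145]],.02)))
E
```

```text
[[-10.05376098  30.60014558]
 [-22.63566554  30.41979347]
 [-35.05735863  31.09488742]
 [-19.36371107 -31.54966217]
 [-31.77851595 -30.68971741]
 [-44.30977661 -30.81988867]]
```

>>> {"name": "move_arm", "arguments": {"moves": [[[-0.003,0.001,-0.008,0,0.007,-0.001,0.73],[0,0,-0.006,0,0,0,0.73],[0,0,-0.003,0,0,0,0.73],[0,0,0,0,0,0,0.73]]]}}

```text
clock: 7.45
eef_pos: [0.6526, 0.0627, 0.0368]
tool_rot: [0.641, 0.768, 0.001, 0.001]
ft_force: [-0.5, -0.5, -0.9]
grip_width: 0.0118
```

```bash
python3 -c "
from h import *
todo([.6518,.062,.0345],100.3)"
```

```text
t 7.45 pos [0.6526 0.0627 0.0368] shift [-0.0016 -0.0014 -0.0045] turn [-0.0005  0.0044  0.    ] F [-0.47 -0.46 -0.88] w 0.0118 j [0.1  0.69 0.16 1.04 0.   1.49]
```

>>> {"name": "move_arm", "arguments": {"moves": [[[-0.001,-0.0006,-0.004,0,0.004,0,0.73],[0,0,0,0,0,0,0.73]]]}}

```text
clock: 7.62
eef_pos: [0.6521, 0.0624, 0.0347]
tool_rot: [0.641, 0.768, 0.0, 0.0]
ft_force: [-0.0, -0.8, -0.7]
grip_width: 0.0119
```

```bash
python3 -c "
from h import *
todo([.6518,.0624,.0340],100.3)"
```

```text
t 7.62 pos [0.6521 0.0624 0.0347] shift [-0.0006  0.     -0.0014] turn [-0.0005  0.0005 -0.0002] F [-0.04 -0.79 -0.66] w 0.0119 j [0.1  0.69 0.16 1.04 0.   1.49]
```

>>> {"name": "move_arm", "arguments": {"moves": [[[0,0,-0.0014,0,0,0,0.73],[0,0,0,0,0,0,0.72],[0,0,0,0,0,0,0.7],[0,0,0,0,0,0,0.67],[0,0,0,0,0,0,0.62],[0,0,0,0,0,0,0.55],[0,0,0,0,0,0,0.5],[0,0,0,0,0,0,0.5]]]}}

```text
clock: 8.28
eef_pos: [0.653, 0.0624, 0.0349]
tool_rot: [0.641, 0.768, 0.001, 0.001]
ft_force: [-0.8, 0.4, -0.6]
grip_width: 0.0212
```

```bash
python3 -c "
from h import *
todo([.6518,.0624,.0340],100.3)"
```

```text
t 8.28 pos [0.653  0.0624 0.0349] shift [-0.0023  0.     -0.0019] turn [-0.0008  0.0043  0.    ] F [-0.83  0.35 -0.59] w 0.0212 j [0.1  0.69 0.16 1.03 0.   1.49]
```

>>> {"name": "move_arm", "arguments": {"moves": [[[-0.002,0,0.008,0,0.004,0,0.5],[0,0,0.015,0,0,0,0.5],[0,0,0.03,0,0,0,0.5],[0,0,0.05,0,0,0,0.5],[0,0,0.06,0,0,0,0.5],[0,0,0.04,0,0,0,0.5],[0,0,0,0,0,0,0.8]]]}}

```text
clock: 8.87
eef_pos: [0.6491, 0.0622, 0.1412]
tool_rot: [0.641, 0.768, -0.002, -0.002]
ft_force: [0.6, -0.0, 0.8]
grip_width: 0.0108
```

```bash
python3 -c "
from h import *
todo([.49,.032,.15],100.3)
from workcell import camera
s=camera('scene'); np.save('s6.npy',s,allow_pickle=True); crop(s,200,110,300,200,7,'pics/s6.png')
t=camera('top'); np.save('t6.npy',t,allow_pickle=True);crop(t,140,90,260,220,4.5,'pics/t6.png')"
```

```text
t 8.87 pos [0.6491 0.0622 0.1412] shift [-0.3181 -0.0603  0.0175] turn [ 0.0001 -0.0098 -0.    ] F [ 0.59 -0.02  0.8 ] w 0.0108 j [0.1  0.6  0.29 1.26 0.   1.49]
```

View pics/s6.png

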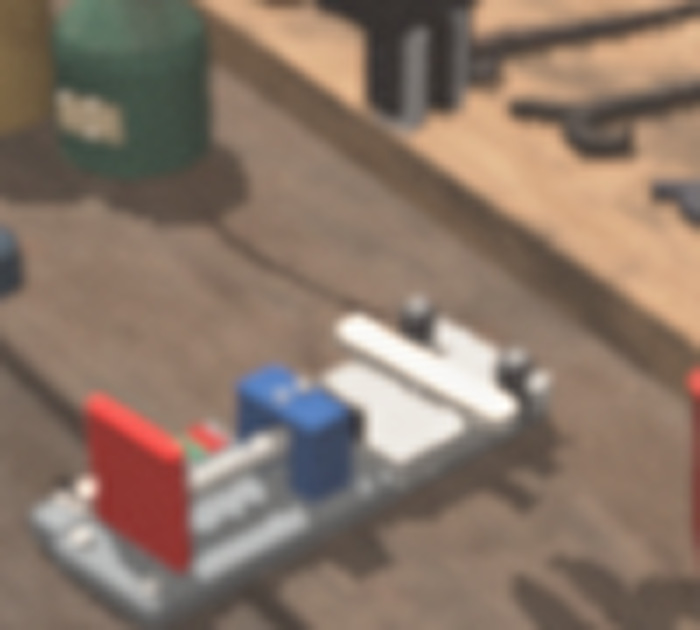

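View pics/t6.png

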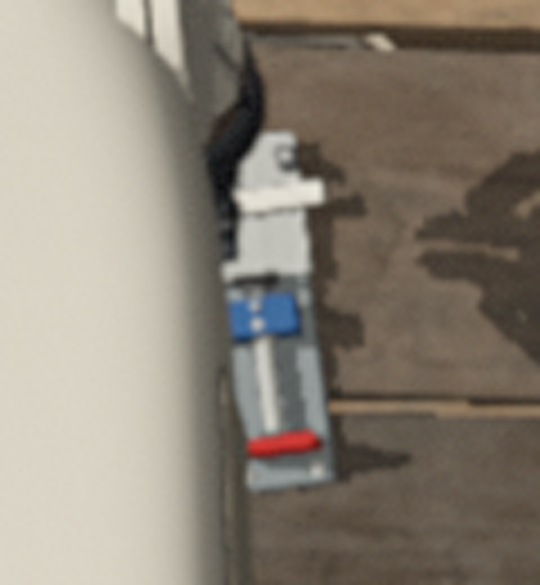

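>>> {"name": "move_arm", "arguments": {"moves": [[[-0.03,-0.005,0.01,0,0,0.235,0.9],[-0.04,-0.008,0,0,0,0.235,1],[-0.04,-0.008,0,0,0,0.235,1],[-0.04,-0.008,0,0,0,0.235,1],[-0.04,-0.008,0,0,0,0.235,1],[-0.04,-0.008,0,0,0,0.235,1],[-0.04,-0.008,0,0,0,0.235,1],[-0.03,-0.006,0,0,0,0.235,1]]]}}

```text
clock: 9.63
eef_pos: [0.4856, 0.0313, 0.1289]
tool_rot: [0.192, 0.981, -0.01, -0.009]
ft_force: [0.1, -0.2, 0.1]
grip_width: -0.0
```

```bash
python3 -c "
from h import *
todo([.4805,.0305,.15],190.3)"
```

```text
t 9.63 pos [0.4856 0.0313 0.1289] shift [-0.0101 -0.0016  0.0422] turn [ 0.04   -0.0331  1.0824] F [ 0.13 -0.18  0.06] w -0.0000 j [ 0.07  0.31 -0.21  1.07 -0.01  0.46]
```

>>> {"name": "move_arm", "arguments": {"moves": [[[-0.015,-0.002,0.015,0.01,-0.01,0.22,1],[0,0,0.01,0.01,-0.01,0.22,1],[0,0,0,0.01,-0.01,0.22,1],[0,0,0,0,0,0.2,1],[0,0,0,0,0,0.15,1],[0,0,0,0,0,0,1]]]}}

```text
clock: 10.13
eef_pos: [0.4638, 0.0289, 0.1325]
tool_rot: [-0.086, 0.996, -0.004, -0.012]
ft_force: [-0.3, 0.2, 0.1]
grip_width: 0.0003
```

```bash
python3 -c "
from h import *
todo([.4805,.0305,.041],190.3)
from workcell import camera
t=camera('top'); np.save('t7.npy',t,allow_pickle=True);crop(t,140,90,260,220,4.5,'pics/t7.png')"
```

```text
t 10.13 pos [0.4638 0.0289 0.1325] shift [ 0.0333  0.0033 -0.183 ] turn [ 0.0203 -0.0454  0.0151] F [-0.31  0.22  0.1 ] w 0.0003 j [ 0.07  0.27 -0.26  1.07 -0.01 -0.1 ]
```

View pics/t7.png

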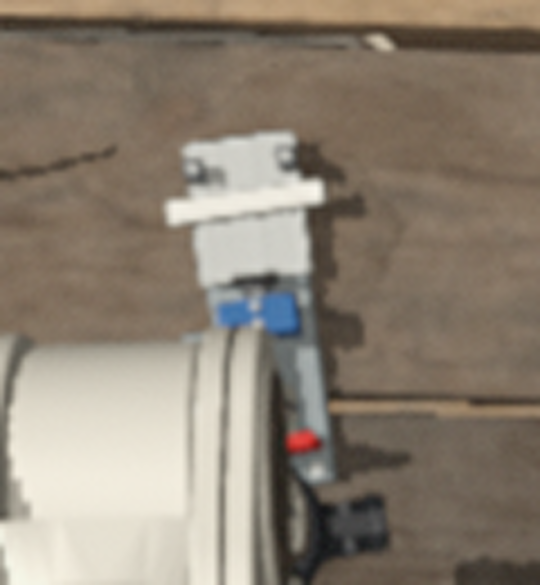

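```bash
python3 - <<'E'
from h import *
t=load("t7.npy"); a=np.radians(10.3); xh=np.array([np.cos(a),np.sin(a)]);yh=np.array([-np.sin(a),np.cos(a)])
O=np.array([.6508,.0615])+.017*xh
J=lambda p:np.c_[(p[:,:2]-O)@xh,(p[:,:2]-O)@yh]*1000
px=t["pixels"].min(2).astype(int)
print(px[132:140,174:184]);print(px[129:137,204:216])
m=(px>200)[125:141,170:220]; 
g=cv2.threshold(t["pixels"].min(2)[120:142,170:220],222,255,0)[1]
n,l,st,ce=cv2.connectedComponentsWithStats(g); i=1+np.argmax(st[1:,4]); r=cv2.minAreaRect(np.argwhere(l==i)[:,::-1].astype(np.float32)+[170,120]); b=cv2.boxPoints(np.array(r,dtype=object) if 0 else r)
print(st[i],r); print(J(onz(t,b,.029)))
E
```

```text
[[ 94  97  99  99  98  94  96 125 171 196]
 [ 98  96 100 104 109 107 111 130 172 200]
 [ 95  97 112 146 169 172 173 178 193 211]
 [ 98  99 135 190 220 223 222 221 220 222]
 [ 96  99 141 197 225 227 226 226 224 224]
 [ 94  94 128 190 223 226 224 224 224 223]
 [ 90  90 115 179 218 219 213 211 209 204]
 [ 85  84 104 160 193 189 168 153 143 144]]
[[202 201 163 108  96 107 111  80  55  54  55  53]
 [210 214 198 181 182 189 187 142  79  67  71  67]
 [217 224 223 223 225 228 224 177  96  78  89  81]
 [221 223 224 226 227 231 229 185 103  82  93  90]
 [223 222 222 222 224 228 224 183 110  81  81  78]
 [219 217 213 211 209 209 201 162 100  69  64  61]
 [197 193 187 166 148 142 129 100  64  56  54  49]
 [156 154 164 134  82  62  58  52  45  48  51  53]]Traceback (most recent call last):
  File "<stdin>", line 9, in <module>
cv2.error: OpenCV(4.12.0) /io/opencv/modules/imgproc/src/convhull.cpp:143: error: (-215:Assertion failed) total >= 0 && (depth == CV_32F || depth == CV_32S) in function 'convexHull'
```

```bash
python3 - <<'E'
from h import *
t=load("t7.npy"); a=np.radians(10.3); xh=np.array([np.cos(a),np.sin(a)]);yh=np.array([-np.sin(a),np.cos(a)])
O=np.array([.6508,.0615])+.017*xh
J=lambda p:np.c_[(p[:,:2]-O)@xh,(p[:,:2]-O)@yh]*1000
print(J(onz(t,[[176.35,136.5],[211.3,132.1]],.029)))
px=t["pixels"].min(2).astype(int)
for r in (126,128,140,142,144,146): print(r,px[r,176:190],px[r,202:214])
E
```

```text
[[-13.66924117  42.86366447]
 [-15.53289253 -42.78962249]]
126 [ 96  95  94  95 113 145 163 147 127 158 185 190 188 192] [130 109  97  72  52  45  47  48  46  51  60  62]
128 [ 93  94  94  94 102 131 152 142 102  96 123 128 129 143] [178 162 159 161 123  65  43  51  55  55  52  52]
140 [ 88 110 127 124 110 101 104 140 178 190 192 192 196 196] [198 198 200 203 198 158  93  57  56  57  54  64]
142 [ 92  96  99  98  99  92 114 169 198 202 197 198 199 198] [199 198 198 202 201 185 133  69  56  56  60  60]
144 [ 93  94  98  97  97  90 116 173 200 202 199 197 197 199] [199 199 197 200 205 202 155  80  51  57  59  63]
146 [ 99 100  99 101  97  96 103 144 184 198 198 198 198 199] [199 198 200 200 203 198 149  78  53  52  57  62]
```

>>> {"name": "move_arm", "arguments": {"moves": [[[0.01,0.001,-0.02,0.02,-0.045,0.015,1],[0,0,-0.03,0,0,0,1],[0,0,-0.03,0,0,0,1],[0,0,-0.03,0,0,0,1],[0,0,-0.015,0,0,0,1],[0,0,0,0,0,0,1]]]}}

```text
clock: 10.68
eef_pos: [0.4665, 0.0293, 0.0642]
tool_rot: [-0.082, 0.997, 0.0, -0.002]
ft_force: [-0.6, -1.2, 0.9]
grip_width: 0.0
```

```bash
python3 -c "
from h import *
todo([.4805,.0305,.041],190.3)"
```

```text
t 10.68 pos [0.4665 0.0293 0.0642] shift [ 0.028   0.0024 -0.0464] turn [-0.0002 -0.0093  0.0296] F [-0.6  -1.16  0.92] w 0.0000 j [ 0.06  0.34 -0.36  0.87  0.   -0.1 ]
```

>>> {"name": "move_arm", "arguments": {"moves": [[[0.01,0.002,-0.02,0,-0.009,0.03,1],[0.01,0.001,-0.02,0,0,0,1],[0,0,-0.006,0,0,0,1],[0,0,0,0,0,0,1]]]}}

```text
clock: 11.02
eef_pos: [0.4768, 0.0309, 0.0401]
tool_rot: [-0.088, 0.996, 0.0, -0.001]
ft_force: [0.6, 0.7, 0.2]
grip_width: 0.0004
```

```bash
python3 -c "
from h import *
todo([.4805,.0305,.041],190.3)
from workcell import camera
s=camera('scene'); np.save('s8.npy',s,allow_pickle=True); crop(s,180,110,280,200,7,'pics/s8.png')"
```

```text
t 11.02 pos [0.4768 0.0309 0.0401] shift [ 0.0075 -0.0007  0.0019] turn [ 0.     -0.0033  0.0061] F [0.58 0.67 0.23] w 0.0004 j [ 0.06  0.39 -0.36  0.82  0.   -0.11]
```

View pics/s8.png

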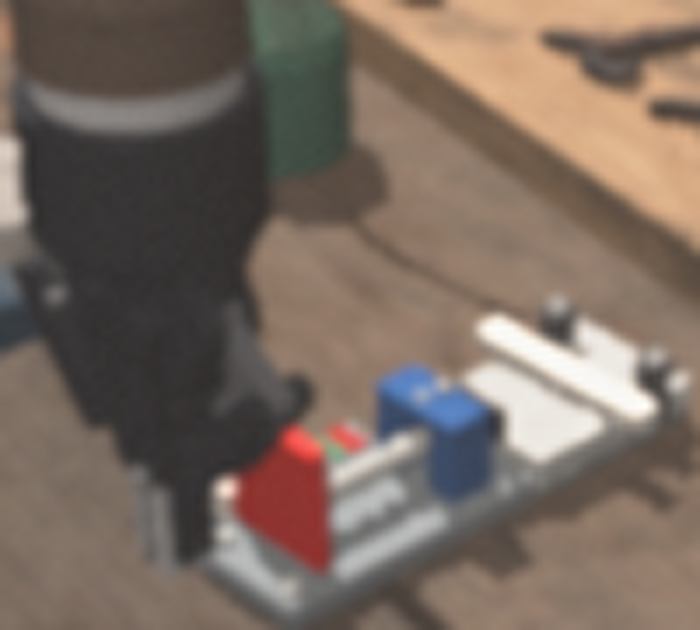

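>>> {"name": "move_arm", "arguments": {"moves": [[[0.012,0.001,0.001,0,-0.003,0.006,1],[0.012,0.002,0,0,0,0,1],[0.012,0.002,0,0,0,0,1],[0,0,0,0,0,0,1]]]}}

```text
clock: 11.4
eef_pos: [0.4981, 0.0336, 0.0429]
tool_rot: [-0.089, 0.996, -0.0, 0.002]
ft_force: [-0.6, -0.2, 0.1]
grip_width: 0.0002
```

```bash
cat >> h.py <<'E'
a_=np.radians(10.3); XH=np.array([np.cos(a_),np.sin(a_)]);YH=np.array([-np.sin(a_),np.cos(a_)]);OJ=np.array([.6508,.0615])+.017*XH
def st(jx=-.165):
    from workcell import get_obs
    o=get_obs(); p=o["eef_pos"][:2]-OJ; todo([*(OJ+jx*XH),.041],190.3)
    print("jig x %.1f y %.1f mm, F along %.2f lat %.2f"%(p@XH*1e3,p@YH*1e3,o["ft_force"][:2]@XH,o["ft_force"][:2]@YH))
E
python3 -c "
from h import *
st()"
```

```text
t 11.40 pos [0.4981 0.0336 0.0429] shift [ 0.0142  0.0028 -0.0038] turn [-0.0006  0.0077  0.0013] F [-0.56 -0.19  0.13] w 0.0002 j [ 0.07  0.42 -0.31  0.84  0.   -0.11]
jig x -172.2 y -0.1 mm, F along -0.58 lat -0.09
```

>>> {"name": "move_arm", "arguments": {"moves": [[[0.008,0.0015,-0.003,0,0.007,0,1],[0.008,0.0015,0,0,0,0,1],[0.006,0.001,0,0,0,0,1],[0,0,0,0,0,0,1]]]}}

```text
clock: 11.73
eef_pos: [0.5098, 0.0357, 0.0416]
tool_rot: [-0.089, 0.996, -0.0, -0.001]
ft_force: [-0.7, -0.5, 1.8]
grip_width: -0.0002
```

```bash
python3 -c "
from h import *
st(-.155)
from workcell import camera
s=camera('scene'); np.save('s9.npy',s,allow_pickle=True); crop(s,190,130,280,200,8,'pics/s9.png')
t=camera('top'); np.save('t9.npy',t,allow_pickle=True);crop(t,165,110,235,210,6,'pics/t9.png')"
```

```text
t 11.73 pos [0.5098 0.0357 0.0416] shift [ 0.0104  0.0023 -0.0012] turn [ 0.0004 -0.003   0.0018] F [-0.74 -0.52  1.79] w -0.0002 j [ 0.07  0.44 -0.27  0.86 -0.   -0.11]
jig x -160.3 y -0.2 mm, F along -0.82 lat -0.38
```

View pics/s9.png

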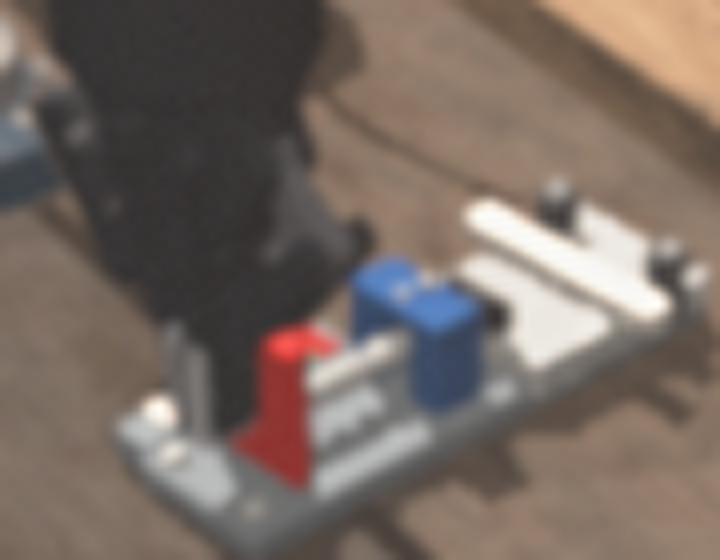

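View pics/t9.png

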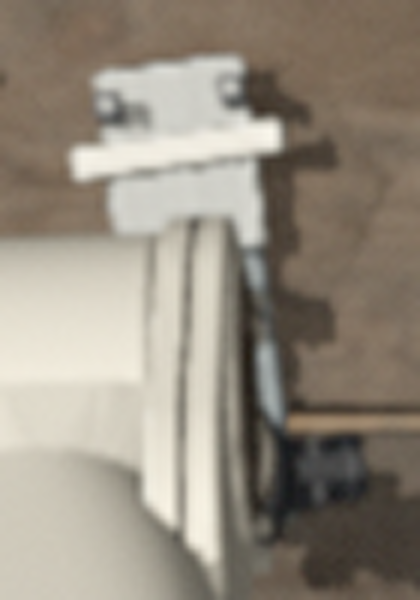

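>>> {"name": "move_arm", "arguments": {"moves": [[[0.01,0.002,-0.001,0,-0.003,0.001,1],[0.01,0.002,0,0,0,0,1],[0.01,0.002,0,0,0,0,1],[0.006,0.001,0,0,0,0,1],[0,0,0,0,0,0,1]]]}}

```text
clock: 12.25
eef_pos: [0.5266, 0.0387, 0.0408]
tool_rot: [-0.089, 0.996, -0.001, -0.002]
ft_force: [-2.5, -1.0, 1.2]
grip_width: 0.0002
```

```bash
python3 -c "
from h import *
st(-.125)"
```

```text
t 12.25 pos [0.5266 0.0387 0.0408] shift [0.0359 0.0069 0.0004] turn [ 0.0031 -0.0079  0.0019] F [-2.48 -1.04  1.19] w 0.0002 j [ 0.07  0.47 -0.22  0.88 -0.   -0.1 ]
jig x -143.3 y -0.2 mm, F along -2.63 lat -0.58
```

>>> {"name": "move_arm", "arguments": {"moves": [[[0.01,0.002,0,0.003,-0.008,0.002,1],[0.01,0.002,0,0,0,0,1],[0.008,0.0015,0,0,0,0,1],[0,0,0,0,0,0,1]]]}}

```text
clock: 12.58
eef_pos: [0.5407, 0.0412, 0.0405]
tool_rot: [-0.09, 0.996, -0.0, -0.001]
ft_force: [-3.3, -1.5, 2.2]
grip_width: 0.0002
```

```bash
python3 -c "
from h import *
st(-.122)
from workcell import camera
s=camera('scene'); np.save('s10.npy',s,allow_pickle=True); crop(s,190,120,280,200,8,'pics/s10.png')
t=camera('top'); np.save('t10.npy',t,allow_pickle=True);crop(t,165,110,235,210,6,'pics/t10.png')"
```

```text
t 12.58 pos [0.5407 0.0412 0.0405] shift [0.0136 0.003  0.001 ] turn [ 0.0019 -0.0045  0.0005] F [-3.33 -1.52  2.15] w 0.0002 j [ 0.08  0.49 -0.19  0.89 -0.   -0.1 ]
jig x -128.9 y -0.3 mm, F along -3.54 lat -0.90
```

View pics/s10.png

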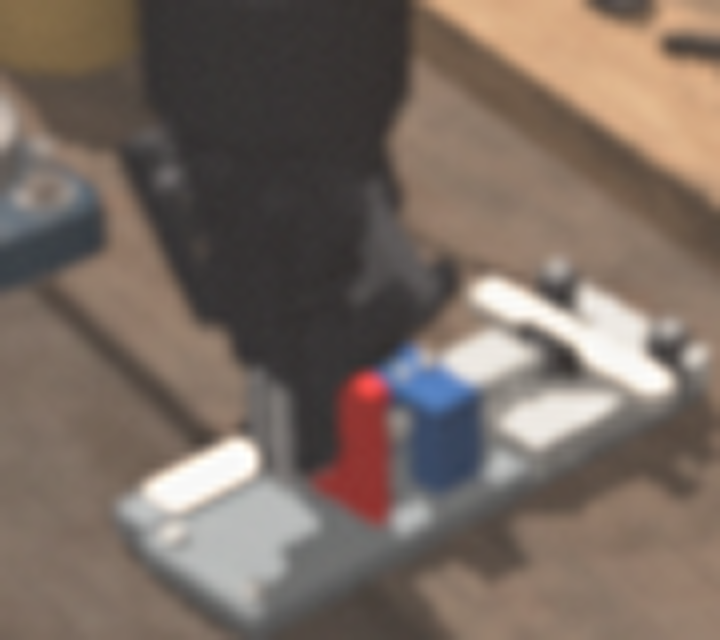

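View pics/t10.png

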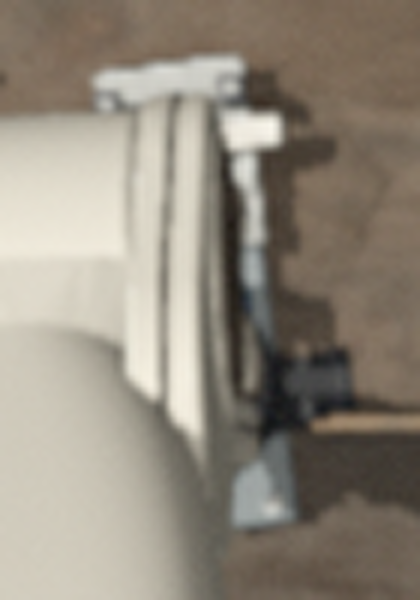

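>>> {"name": "move_arm", "arguments": {"moves": [[[0.006,0.0012,0.001,0.002,-0.004,0,1],[0.005,0.001,0,0,0,0,1],[0.003,0.0005,0,0,0,0,1],[0,0,0,0,0,0,1]]]}}

```text
clock: 13.02
eef_pos: [0.5458, 0.0421, 0.0404]
tool_rot: [-0.089, 0.996, -0.0, -0.002]
ft_force: [-3.8, -1.0, 1.7]
grip_width: 0.0003
```

```bash
python3 -c "
from h import *
st(-.115)"
```

```text
t 13.02 pos [0.5458 0.0421 0.0404] shift [0.0171 0.0037 0.0011] turn [ 0.0014 -0.0077  0.0011] F [-3.75 -0.99  1.72] w 0.0003 j [ 0.08  0.5  -0.17  0.9  -0.   -0.1 ]
jig x -123.7 y -0.3 mm, F along -3.87 lat -0.31
```

>>> {"name": "move_arm", "arguments": {"moves": [[[0.004,0.0008,0.001,0.001,-0.007,0,1],[0.003,0.0005,0,0,0,0,1],[0.001,0,0,0,0,0,1]]]}}

```text
clock: 13.27
eef_pos: [0.5487, 0.0426, 0.0404]
tool_rot: [-0.089, 0.996, -0.0, -0.002]
ft_force: [-5.8, -1.2, 3.8]
grip_width: 0.0
```

```bash
python3 -c "
from h import *
st(-.115)"
```

```text
t 13.27 pos [0.5487 0.0426 0.0404] shift [0.0114 0.0027 0.0013] turn [ 0.0011 -0.0059  0.0013] F [-5.77 -1.22  3.82] w 0.0000 j [ 0.08  0.51 -0.16  0.9  -0.   -0.1 ]
jig x -120.9 y -0.3 mm, F along -5.89 lat -0.17
```

>>> {"name": "move_arm", "arguments": {"moves": [[[0.004,0.0008,0.001,0.001,-0.006,0,1],[0.004,0.0008,0,0,0,0,1],[0.002,0.0004,0,0,0,0,1]]]}}

```text
clock: 13.52
eef_pos: [0.5506, 0.043, 0.0403]
tool_rot: [-0.089, 0.996, -0.0, -0.003]
ft_force: [-6.8, -1.6, 6.4]
grip_width: -0.0002
```

```bash
python3 -c "
from h import *
st(-.115)"
```

```text
t 13.52 pos [0.5506 0.043  0.0403] shift [0.0076 0.002  0.0014] turn [ 0.0029 -0.0125  0.002 ] F [-6.83 -1.61  6.37] w -0.0002 j [ 0.08  0.51 -0.15  0.91 -0.   -0.1 ]
jig x -118.9 y -0.3 mm, F along -7.01 lat -0.36
```

>>> {"name": "move_arm", "arguments": {"moves": [[[0.006,0.001,0.002,0.002,-0.01,0,1],[0.004,0.0008,0.001,0,0,0,1],[0.003,0.0006,0,0,0,0,1]]]}}

```text
clock: 13.77
eef_pos: [0.5512, 0.0431, 0.0403]
tool_rot: [-0.089, 0.996, -0.001, -0.007]
ft_force: [-7.7, -2.0, 7.7]
grip_width: -0.0001
```

```bash
python3 -c "
from h import *
st(-.1145)"
```

```text
t 13.77 pos [0.5512 0.0431 0.0403] shift [0.0074 0.0019 0.0014] turn [ 0.0052 -0.0258  0.003 ] F [-7.67 -2.05  7.69] w -0.0001 j [ 0.08  0.52 -0.14  0.92 -0.   -0.1 ]
jig x -118.3 y -0.3 mm, F along -7.91 lat -0.64
```

```bash
python3 -c "
from h import *
st(-.1145)
from workcell import camera
s=camera('scene'); np.save('s11.npy',s,allow_pickle=True); crop(s,200,120,280,195,9,'pics/s11.png')
t=camera('top'); np.save('t11.npy',t,allow_pickle=True);crop(t,165,110,235,210,6,'pics/t11.png')"
```

```text
t 13.77 pos [0.5512 0.0431 0.0403] shift [0.0074 0.0019 0.0014] turn [ 0.0052 -0.0258  0.003 ] F [-7.67 -2.05  7.69] w -0.0001 j [ 0.08  0.52 -0.14  0.92 -0.   -0.1 ]
jig x -118.3 y -0.3 mm, F along -7.91 lat -0.64
```

View pics/s11.png

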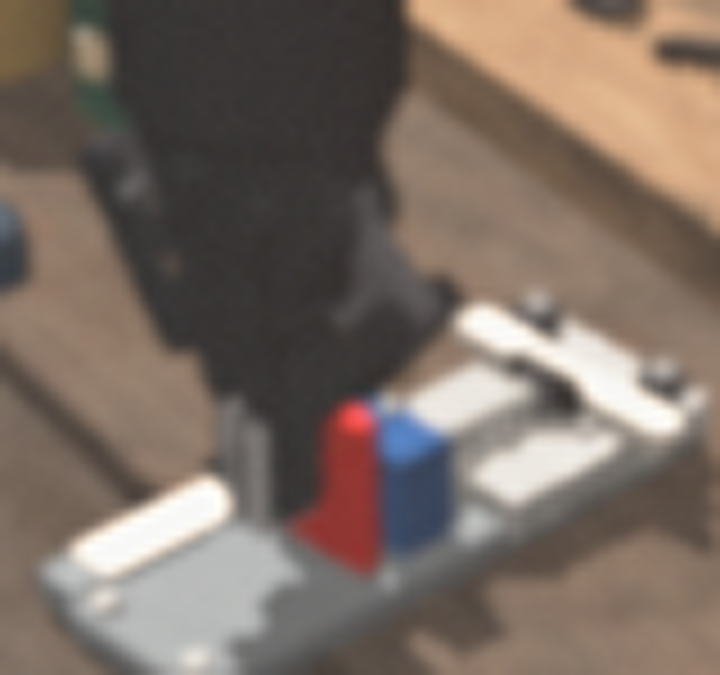

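View pics/t11.png

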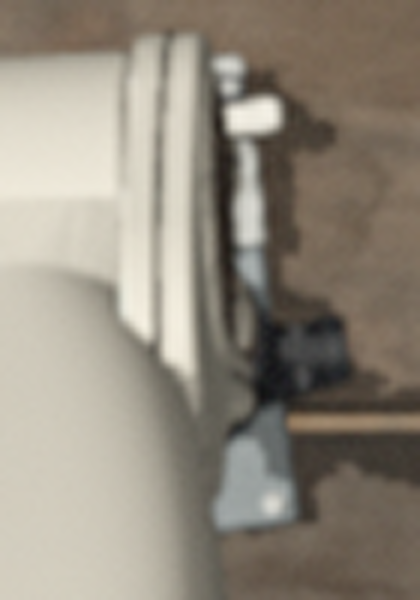

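>>> {"name": "move_arm", "arguments": {"moves": [[[0.006,0.001,0.003,0.005,-0.026,0,1],[0.006,0.001,0.002,0,-0.01,0,1]]]}}

```text
clock: 14.03
eef_pos: [0.5516, 0.0432, 0.0403]
tool_rot: [-0.089, 0.996, -0.001, -0.003]
ft_force: [-8.9, -3.0, 2.8]
grip_width: 0.0003
```

```bash
python3 -c "
from h import *
st(-.1145)"
```

```text
t 14.03 pos [0.5516 0.0432 0.0403] shift [0.0065 0.0017 0.0014] turn [ 0.0036 -0.0117  0.0037] F [-8.93 -3.05  2.78] w 0.0003 j [ 0.08  0.52 -0.15  0.91 -0.   -0.1 ]
jig x -117.9 y -0.3 mm, F along -9.33 lat -1.40
```

>>> {"name": "move_arm", "arguments": {"moves": [[[0.007,0.0015,0.002,0.003,-0.016,0.003,1],[0.007,0.0015,0.001,0,-0.01,0,1]]]}}

```text
clock: 14.2
eef_pos: [0.5531, 0.0434, 0.0402]
tool_rot: [-0.089, 0.996, -0.001, -0.002]
ft_force: [-10.3, -2.3, 7.8]
grip_width: 0.0
```

```bash
python3 -c "
from h import *
st(-.1145)"
```

```text
t 14.20 pos [0.5531 0.0434 0.0402] shift [0.0036 0.0012 0.0016] turn [ 0.0055 -0.0068  0.0019] F [-10.33  -2.29   7.77] w 0.0000 j [ 0.08  0.52 -0.15  0.91 -0.   -0.1 ]
jig x -116.4 y -0.3 mm, F along -10.57 lat -0.41
```

>>> {"name": "move_arm", "arguments": {"moves": [[[0.007,0.0015,0.002,0.003,-0.012,0.002,1],[0.006,0.0012,0.002,0,-0.006,0,1]]]}}

```text
clock: 14.37
eef_pos: [0.5532, 0.0434, 0.0403]
tool_rot: [-0.089, 0.996, -0.002, -0.004]
ft_force: [-10.3, -3.4, 2.4]
grip_width: -0.0001
```

```bash
python3 -c "
from h import *
st(-.1145)"
```

```text
t 14.37 pos [0.5532 0.0434 0.0403] shift [0.0034 0.0013 0.0014] turn [ 0.0077 -0.0137  0.0013] F [-10.31  -3.39   2.38] w -0.0001 j [ 0.08  0.52 -0.15  0.91 -0.   -0.1 ]
jig x -116.3 y -0.3 mm, F along -10.75 lat -1.49
```

>>> {"name": "move_arm", "arguments": {"moves": [[[0.008,0.0015,0.002,0.007,-0.02,0.001,1],[0.008,0.0015,0.001,0.003,-0.01,0,1]]]}}

```text
clock: 14.53
eef_pos: [0.5545, 0.0436, 0.0402]
tool_rot: [-0.089, 0.996, -0.0, -0.003]
ft_force: [-11.8, -3.2, 9.3]
grip_width: -0.0001
```

```bash
python3 -c "
from h import *
st(-.1145)
from workcell import camera
s=camera('scene'); np.save('s12.npy',s,allow_pickle=True); crop(s,200,120,280,195,9,'pics/s12.png')
st()"
```

```text
t 14.53 pos [0.5545 0.0436 0.0402] shift [0.0008 0.0008 0.0016] turn [ 0.0026 -0.0094  0.0015] F [-11.82  -3.16   9.29] w -0.0001 j [ 0.08  0.52 -0.14  0.91 -0.   -0.1 ]
jig x -115.0 y -0.3 mm, F along -12.19 lat -0.99
t 14.58 pos [0.5546 0.0437 0.0402] shift [-0.0989 -0.0174  0.0016] turn [ 0.0024 -0.0093  0.0015] F [-10.86  -2.55   6.3 ] w -0.0003 j [ 0.08  0.52 -0.14  0.91 -0.   -0.1 ]
jig x -114.8 y -0.3 mm, F along -11.15 lat -0.57
```

View pics/s12.png

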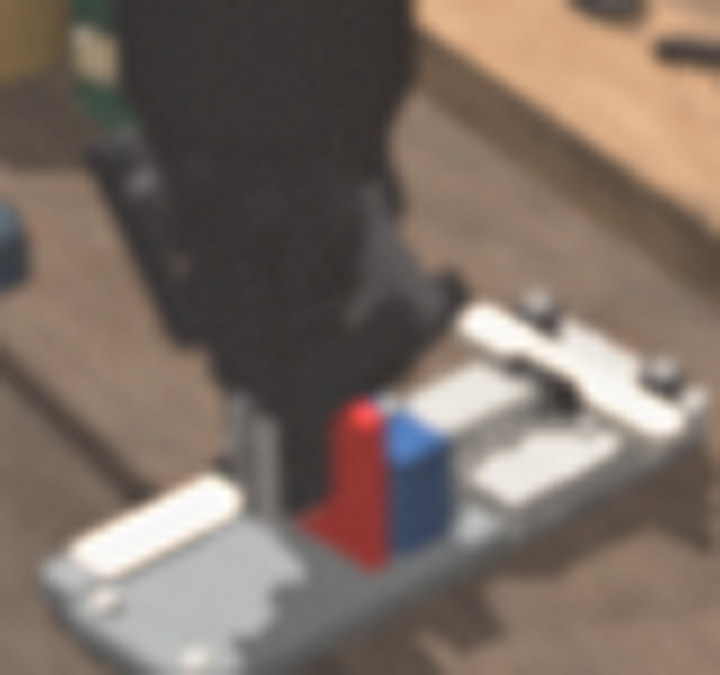

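```bash
python3 - <<'E'
from h import *
from workcell import camera,get_obs
for i in range(14):
    s=camera('scene'); o=get_obs(); p=o["eef_pos"][:2]-OJ
    print("%.2f x %.2f F %.2f z %.4f"%(o["clock"],p@XH*1e3,o["ft_force"][:2]@XH,o["eef_pos"][2]),end=" | ")
np.save('s13.npy',s,allow_pickle=True)
print()
def edge(f,lab):
    c=np.load(f,allow_pickle=True).item(); q=c["pixels"].astype(float)
    R=q[...,0]-np.maximum(q[...,1],q[...,2]); out=[]
    # right edge of plate (jig y=-24, far face x=-146+travel) at rows: subpixel col where redness falls to half
    for r in range(172,190):
        row=R[r,205:262]; idx=np.where(row>70)[0]
        if len(idx)==0: continue
        k=idx[-1]; pk=row[max(0,k-2):k+1].max(); h=pk/2
        while row[k]>h: k+=1
        u=205+k-1+(row[k-1]-h)/(row[k-1]-row[k]); out.append((r,round(u,2)))
    print(lab,out)
    # plane jig y=-24: intersect rays, report jig x and z
    for r,u in out:
        o,d=ray(c,[[u,r]]); d=d[0]; n=np.r_[YH,0]; t=(-.024-(o[:2]-OJ)@YH)/(d@n); X=o+t*d
        print("   r%d jx %.1f z %.1f"%(r,(X[:2]-OJ)@XH*1e3,X[2]*1e3),end=";")
    print()
edge('s6.npy','rest'); edge('s13.npy','now')
E
```

```text
14.63 x -114.84 F -10.68 z 0.0402 | 14.68 x -114.89 F -10.61 z 0.0402 | 14.73 x -114.88 F -10.46 z 0.0402 | 14.78 x -114.89 F -12.12 z 0.0402 | 14.83 x -114.89 F -11.03 z 0.0402 | 14.88 x -114.91 F -11.29 z 0.0402 | 14.93 x -114.88 F -11.96 z 0.0402 | 14.98 x -114.90 F -11.40 z 0.0402 | 15.03 x -114.90 F -11.31 z 0.0402 | 15.08 x -114.89 F -11.70 z 0.0402 | 15.13 x -114.91 F -11.17 z 0.0402 | 15.18 x -114.91 F -11.26 z 0.0402 | 15.23 x -114.89 F -11.76 z 0.0402 | 15.28 x -114.89 F -11.26 z 0.0402 | 
rest [(172, np.float64(231.4)), (173, np.float64(231.65)), (174, np.float64(225.45)), (175, np.float64(225.55)), (176, np.float64(225.77)), (177, np.float64(225.92)), (178, np.float64(226.02)), (179, np.float64(226.2)), (180, np.float64(226.32)), (181, np.float64(226.36)), (182, np.float64(226.33)), (183, np.float64(226.34)), (184, np.float64(226.32)), (185, np.float64(226.44)), (186, np.float64(226.61)), (187, np.float64(226.67)), (188, np.float64(226.71)), (189, np.float64(226.66))]
   r172 jx -132.4 z 61.7;   r173 jx -131.8 z 58.6;   r174 jx -150.5 z 64.6;   r175 jx -150.4 z 61.8;   r1
[... 210 characters left out ...]
.4 z 35.9;   r185 jx -149.2 z 32.9;   r186 jx -148.8 z 29.8;   r187 jx -148.8 z 26.9;   r188 jx -148.8 z 24.0;   r189 jx -149.1 z 21.2;
now [(172, np.float64(242.2)), (173, np.float64(242.25)), (174, np.float64(242.24)), (175, np.float64(242.26)), (176, np.float64(242.26)), (177, np.float64(242.27)), (178, np.float64(242.33)), (179, np.float64(242.39)), (180, np.float64(242.42)), (181, np.float64(242.5)), (182, np.float64(242.46))]
   r172 jx -98.5 z 46.0;   r173 jx -98.4 z 43.1;   r174 jx -98.5 z 40.3;   r175 jx -98.5 z 37.4;   r176 jx -98.5 z 34.5;   r177 jx -98.6 z 31.6;   r178 jx -98.4 z 28.6;   r179 jx -98.3 z 25.6;   r180 jx -98.3 z 22.6;   r181 jx -98.1 z 19.5;   r182 jx -98.3 z 16.6;
```

```bash
python3 - <<'E'
from h import *
from workcell import camera
t=camera('top'); np.save('t14.npy',t,allow_pickle=True); crop(t,120,100,350,270,3.4,'pics/t14.png')
px=t["pixels"].min(2).astype(int); print(px[124:134,204:216])
s=load('s13.npy'); im=cv2.resize(s['pixels'][145:175,240:285,::-1],None,fx=16,fy=16,interpolation=cv2.INTER_CUBIC)
for e in(-1,1):
    q=proj(s,[*(OJ-.006*XH+e*.0425*YH),.029])[0]; cv2.circle(im,(int((q[0]-240+.5)*16),int((q[1]-145+.5)*16)),3,(0,0,255),-1)
cv2.imwrite('pics/s13z.png',im)
E
```

```text
[[154  91  51  48  49  45  50  67  77  82  82  84]
 [130  83  64  71  83  84  75  62  65  77  82  84]
 [115 108 127 147 162 172 153 101  61  58  73  79]
 [171 177 192 204 215 221 205 150  74  48  58  63]
 [220 220 220 222 225 226 218 165  82  47  50  55]
 [225 225 224 223 224 226 219 171  88  52  49  54]
 [221 222 221 221 220 217 205 157  81  54  58  57]
 [202 203 201 199 195 180 156 110  64  56  55  56]
 [139 144 133 123 114 103  84  68  56  52  57  53]
 [107 140 128  83  56  53  56  56  53  53  53  56]]
```

View pics/s13z.png

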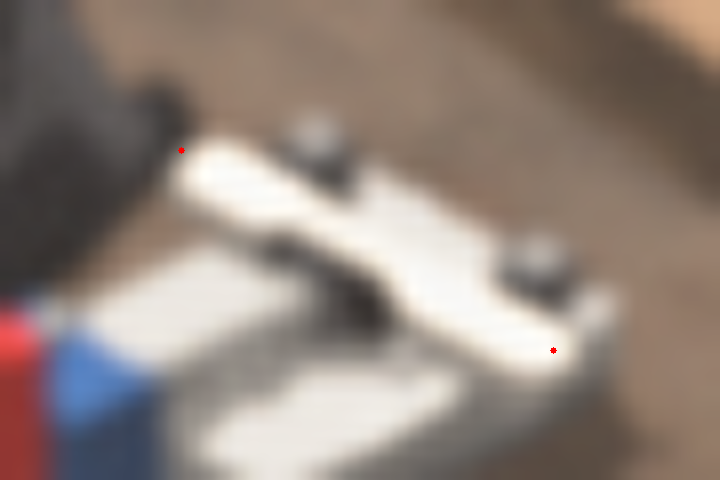

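View pics/t14.png

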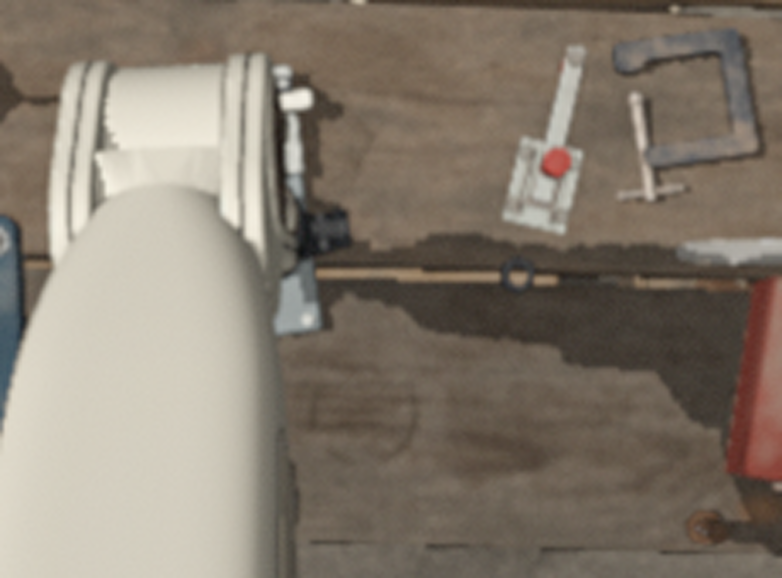

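```bash
python3 - <<'E'
from h import *
t=load('t14.npy')
P=onz(t,[[211.3,128.7]],.029)[0]; print((P[:2]-OJ)@XH*1e3,(P[:2]-OJ)@YH*1e3)
# lateral check of jig: table right edge near the stick now and scene stick ends
px=t["pixels"].min(2).astype(int)
for r in (134,137,140,143): print(r,px[r,203:213])
s=load('s13.npy'); g=s["pixels"].min(2).astype(int)
print(g[153:160,246:258]); print(g[160:172,268:282])
E
```

```text
-7.214424822855867 -43.94903605460265
134 [ 60 113 171 165 113  64  51  54  54  56]
137 [ 46  97 166 195 157  85  49  54  53  50]
140 [ 49 110 170 189 155  91  53  50  52  57]
143 [ 90 169 198 204 197 149  78  52  58  58]
[[ 81  86  85  74  61  75 113 139 135 119 108 112]
 [ 72  79  77  69  76 125 185 217 208 175 136 109]
 [ 63  70  69  67 104 176 233 245 243 234 208 157]
 [ 58  61  62  72 116 181 229 242 245 246 242 229]
 [ 55  58  67  84 110 145 179 216 234 243 245 244]
 [ 57  65  81  95 106 117 132 154 187 220 229 227]
 [ 65  83  98 102 104 111 121 129 140 154 157 146]]
[[225 220 192 151 144 159 148 122 110 108 110 110 109 111]
 [232 225 194 145 140 156 142 113 104 106 109 109 111 108]
 [241 234 193 129 106 109  98  94 110 119 116 109 107 105]
 [245 243 224 174 127  98  81 109 152 163 140 115 107 105]
 [244 245 242 232 210 170 134 146 183 184 145 114 108 107]
 [224 237 243 245 243 234 214 185 175 158 128 109 107 107]
 [167 198 227 240 245 246 240 204 150 125 115 107 106 107]
 [143 149 172 205 226 232 224 182 130 110 109 107 106 108]
 [166 138 134 147 166 172 157 130 108  97  99 104 106 107]
 [170 129 118 123 129 128 112  97  86  82  89 100 104 106]
 [139 112 110 114 117 110  94  81  75  71  78  91 100 103]
 [111 106 105 105 102  91  78  72  70  68  71  83  94  98]]
```

```bash
python3 - <<'E'
from h import *
st(-.1145)
from workcell import job_done
print(job_done())
E
```

```text
t 15.33 pos [0.5545 0.0437 0.0402] shift [0.0007 0.0008 0.0016] turn [ 0.0027 -0.0093  0.0014] F [-10.78  -2.86   5.44] w -0.0002 j [ 0.08  0.52 -0.14  0.91 -0.   -0.1 ]
jig x -114.9 y -0.3 mm, F along -11.11 lat -0.88
the job is handed in; nothing more can be done
None
```

The stick is lying flat across the jig table, squeezed against the two posts by the pad. I handed the job in at 15.3 s with the arm still holding the red plate in what should be mid-green.

I closed the fingers only just past the stick's 12 mm width to keep the grip light. I put it down at `table_mid`, let go, and pushed the plate with shut fingers.

- **Pointer:** I could not see it directly because the arm hid the scale. Plunger travel came out at 50.1 mm from the tool position, about 50 mm from a push of about 11 N, and 50.6 mm from the plate's edge in the picture. All three fall in the green field, which runs from 47 to 55 mm. The position stayed within 0.1 mm over 0.7 s of holding.
- **Overhang:** Just after release the ends stood at +42.9 and -42.8 mm, which is equal. During the squeeze the stick seems to have slid about 1 mm towards -y. One end now reads about -43.9 mm by the top camera, and I left it there. The other end was hidden from that camera.
- **Stick:** It looks whole in the last picture.
- **Other things:** The nut and bolt look untouched in the last picture. The arm hid the whetstone there, but nothing came near it.
- **Side effect:** The fingers rubbed down on the plate with 2 to 9 N while pushing, apparently from friction. I saw no other contact.

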